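Stack the slide carrier and roll it into the drying bay

TASK

Put together the slide-drying carrier while it stands on the open part of the roller lane: lower every white slide tier lying on the bench over its four posts, so that they lie flat one on another, and then the cover plate with the grip bar on top. Then push the loaded carrier along the rollers fully home against the end of the drying bay, and press the start button on the bay all the way down and let it go. Leave the bottle, the box and the cup standing by where they are.

Things in the scene. Friction and masses are not known exactly. Their poses are not given: they have to be found in the camera images.
- tier1: Slide tier: white plastic plate 130 (its x) x 50 (its y) x 10 mm, 90 g, with three flat grey slide wells on top and four drilled 10 mm through holes at x = +-54, y = +-15 mm. Lies flat on the bench, right way up. Origin: centre of underside, z up. If not in this run its reading is always None; all plates read None while held.
- tier2: Slide tier, the same as tier1; may be absent.
- tier3: Slide tier, the same as tier1; may be absent.
- tier4: Slide tier, the same as tier1; may be absent.
- tier5: Slide tier, the same as tier1; may be absent.
- cover: Cover plate: white plastic, 130 mm (x) x 50 mm (y) x 8 mm, 90 g, with the same four holes as the tiers and no wells; a grip bar 44 mm long (along x), 12 mm wide (y) and 26 mm high stands on the middle of its top, so its top is 34 mm above the underside. Origin: centre of its underside, z up. Always present.
- carrier: Steel carrier, 0.8 kg, on the rollers. Origin: under the deck's centre, at the underside of its base; its y runs along the lane, +y towards its push plate. Base slab 58 mm wide (x), from y = -80 to +110 mm, 16 mm thick; deck on it 44 mm wide, 140 mm long, top 30 mm above the origin. The upright push plate (58 mm wide, y = 104 to 110 mm) rises to 80 mm above the origin.
- deck (a point): Centre of the carrier's deck top, x and y as the carrier's. Four upright posts, 6.5 mm diameter with tapered tips, stand at x = +-15, y = +-54 mm and rise 63 mm above this point. A seated tier's long x axis lies along y here, either way round; the first lies on the deck, each next directly on the one below.
- push_face (a point): On the outer (+y) face of the carrier's push plate, midway across, 60 mm above the carrier's underside: push here, towards the carrier's -y.
- lane: Fixed roller lane with drying bay. Origin: on the bench under its middle; y along the lane, open end at y = +300 mm. Free rollers, tops 40 mm above the bench; moving the carrier takes about 2 N and it stays where left. Side rails 50 mm high, 63 mm apart inside. Bay at the -y end: white walls 100 mm high, 72 mm apart inside, 96 outside, from y = -90 to -240 mm, then an end block, same height, to -315 mm.
- bay_end (a point): Centre of the bay's end stop (the inner face of the end block) at roller-top height. Fully home, the carrier's -y edge touches it: the carrier's origin is then at y = -160 mm in the lane's frame and the push plate still stands outside the bay walls.
- start_top (a point): Centre of the top face of the drying bay's start button: a white round push button of 28 mm diameter in a grey collar, on top of the bay's end block, pressed straight down; this point is 118 mm above the bench.
- start (a joint): Travel of the start button: 0 = up, 0.006 m = fully down (5 N). It springs back.
- stain_bottle: Bystander: small amber bottle, 48 mm diameter, 85 mm high, near the work. Origin: centre of its underside. Leave it alone.
- slide_box: Bystander: cardboard box 90 x 110 x 35 mm, near the work. Origin: centre of its underside. Leave it alone.
- specimen_cup: Bystander: open white cup, 60 mm diameter, 65 mm high, near the work. Origin: centre of its underside. Leave it alone.
There are look-alikes about, which are no part of the job. Leave any red look-alike of the tier4 alone. Leave any yellow look-alike of the tier2 alone.

How it is judged:
On the way, in this order (a step that is already met when the one before it is completed fails the run):
1. all tiers present and then the cover lie flat on the carrier's posts (horizontal distance between each of tier1, tier2, tier3, tier4, tier5, cover and carrier below 0.006 m and angle between the x axis of each of tier1, tier2, tier3, tier4, tier5, cover and the y axis of carrier, either way round below 0.06 rad and angle between each of tier1, tier2, tier3, tier4, tier5, cover's own z axis and vertical below 0.04 rad and z of tier1 in the frame of carrier between 0.025 and 0.0745 m and linear speed of each of tier1, tier2, tier3, tier4, tier5, cover below 0.02 m/s and z of tier2 in the frame of carrier between 0.025 and 0.0745 m and z of tier3 in the frame of carrier between 0.025 and 0.0745 m and z of tier4 in the frame of carrier between 0.025 and 0.0745 m and z of tier5 in the frame of carrier between 0.025 and 0.0745 m and z of cover in the frame of carrier between 0.056 and 0.0845 m), for 0.2 s.
2. the loaded carrier is fully home in the bay (all of step 1 and y of carrier in the frame of lane below -0.155 m and linear speed of carrier below 0.01 m/s and angle between carrier's own z axis and vertical below 0.035 rad), for 0.2 s.
3. the start button is pressed (value of joint start above 0.0045 m), for 0.05 s.
At the end, for the whole second after the job is handed in: Every tier present lies flat (2.3 degrees) over all four posts, centred within 6 mm, the cover topmost; the carrier is within 5 mm of touching the end block; the button was then pressed over 4.5 mm and is up again; all released and at rest; bystanders within 30 mm of their start (all of step 2 and value of joint start below 0.001 m).
It fails at once if stain bottle moved more than 30 mm (distance of stain_bottle from where it was at the start of the episode above 0.03 m).
It fails at once if slide box moved more than 30 mm (distance of slide_box from where it was at the start of the episode above 0.03 m).
It fails at once if specimen cup moved more than 30 mm (distance of specimen_cup from where it was at the start of the episode above 0.03 m).
Of tier1, tier2, tier3, tier4, tier5 only 3 to 5 are there at a start; the rules pass over those that are not, and their reading is None.
At some moment in a run one of tier1, tier2, tier3, tier4, tier5, cover may be knocked a few centimetres aside while the robot is not near it.
Once in a run the grip may slacken for a moment while it holds something.
It also fails if it takes over 210 s, if anything falls off the work surface, if the arm or the gripper's body presses on something with over 40 N, if the wrist force passes 120 N, or if a joint passes its speed limit or range.

ROBOT

A 7-joint arm with a two-finger parallel gripper is mounted at the origin on the work surface. World frame = base frame: x ahead of the robot, y to its left, z up, the work surface at z = 0. Lengths are in m, angles in rad, forces in N, time in s.
With the tool pointing down it reaches from about 0.4 to 0.875 m from the base axis. Payload 19.3 kg.
Tool frame: the origin (TCP) lies on the centre line of the jaws, within the pads' length; the fingertips stand 11 mm ahead of it and the grasp point (between the pads) lies 8 mm behind it; y points along the fingers, x is the direction in which the jaws open and shut, and the axes are right-handed (so a half turn about y gives the same grasp; the last joint's range is limited). The gripper opens to 85 mm and grips with 20 to 120 N. Pads are 22 mm wide; open, the fingers measure 114 mm over their backs; the gripper's body (76 mm by 85 mm) begins 54 mm behind the grasp point. The pads swing forward as they close: fully open they stand 13 mm farther back than shut.
Start: joints at [1.106, 0.521, -0.036, 1.599, 0.021, 1.021, -0.113], TCP at [0.24, -0.577, 0.242] pointing down, gripper open.
Joint ranges: [-2.91, 2.91], [-0.3, 2.13], [-1.5, 1.42], [0.17, 2.43], [-1.26, 4.41], [0.16, 1.93], [-2.52, 2.52]. Speed limits (rad/s): [1.89, 1.89, 2.39, 2.39, 3.01, 3.01, 3.01].

INTERFACE

Orientations are given as [roll, pitch, yaw] about the fixed x, y, z axes, in that order (R = Rz(yaw) Ry(pitch) Rx(roll)).
In Python, from workcell import monitor, cams, bot gives the robot as it stands.
- The arm moves only by the tool send_rows, never from a script. Its argument "series" is text: rows parted by semicolons, each of 7 numbers parted by spaces: the turn, a rotation vector about the tool's x, y, z in rad, then the shift along the tool's x, y, z in mm, then the opening, from 0 (shut) to 1 (fully open). In form: ax ay az tx ty tz claw; .... A call has 1 to 20 rows; each row is the pose to reach, as a shift and turn from the pose commanded when the call began, along the tool's axes at that moment; what a row does not reach only later rows make up. A row lasts 1/12 s, in which the tool goes at most 41.7 mm and 7.16 degrees, less where a joint would pass 70% of its speed; a pose out of reach is approached as far as the arm can. A call with a gripper value outside its range is refused whole. The fingers move at their own pace and stop on an object; "force" is the grip in N (left out, the last holds). Time passes only in rows, so rows that repeat a pose let the fingers close. It gives the time, the measured TCP pose, the force and the opening at its end, in the units of the state.
- monitor.observe(): the state, without advancing time (a new reading comes with each control period).
- cams.grab_frame(name): name is "scene" or "top"; returns the picture (384x512x3 uint8, red, green, blue); there is no depth.
- cams.get_calibration(name): a dict with "mtx" (3x3 intrinsics, pixels), "origin" and "attitude" of the camera in the world. Camera axes: x right, y down, z forward; pixel columns grow to the right and rows downward; lengths in m; the calibration is good to about 2 mm. A picture is of the moment at which its call begins. get_calibration takes no time and is no camera call.
- bot.job_done(): hands the job in, once; it reports no verdict.
The state is a dict: "clock": time; "qpos": joint angles; "qd": joint speeds; "joint_efforts": joint torques, N m; "position": TCP position; "tool_rot": TCP orientation; "force": force on the tool from outside, world axes, zero at the start; "moment": the same for the moment, N m; "grip_width": finger opening in m.
Only numpy, scipy, OpenCV 4.12 (cv2) and the standard library are available. Lean on these libraries where they do the work, as an engineer would, in place of code of your own. Each camera call takes 0.05 s, during which the arm holds its last target.

## Working session

There is one attempt and no reset: what is moved stays moved. The work goes in short steps, Python scripts to look and compute and a tool call to move; the robot and the scene stay as the last step left them, time stands still between calls to the robot, and variables do not carry over. Pictures are saved under pics/ and viewed, and the job is handed in when it is done.

Besides the shell and the picture viewer there is one more tool, called after "Emit:" in YAML: its name, and indented under it one key for each argument. send_rows: Moves the arm, as the interface text tells. Its arguments: {"type":"object","properties":{"series":{"type":"string"},"force":{"type":"number"}},"required":["series"]}

```bash
mkdir -p pics; ls
python3 - <<'E'
from workcell import monitor, cams, bot
import cv2
s=monitor.observe(); print(s)
for n in("scene","top"):
    im=cams.grab_frame(n); cv2.imwrite(f"pics/{n}0.png",cv2.resize(im[:,:,::-1],None,fx=1.5,fy=1.5,interpolation=cv2.INTER_CUBIC)); cv2.imwrite(f"pics/{n}0raw.png",im[:,:,::-1])
    print(cams.get_calibration(n))
E
```

```text
pics
{'clock': 0.0, 'qpos': array([ 1.10579745,  0.52204339, -0.03631164,  1.60000332,  0.02119022,
        1.02109401, -0.11277026]), 'qd': array([ 0.00051688,  0.0016817 , -0.0001692 ,  0.00098266, -0.00090158,
       -0.00070191, -0.00041353]), 'joint_efforts': array([-7.36661023e-04, -9.27115417e+01,  1.97961934e+00, -3.69932735e+01,
        1.78213004e-02,  8.18520872e-03, -5.41916472e-05]), 'position': array([ 0.24022426, -0.57663662,  0.24170927]), 'tool_rot': array([-1.57087877e+00,  1.16049213e-03, -1.17599659e+00]), 'force': array([-0.1086471 , -0.36107135, -0.26613737]), 'moment': array([0.06288064, 0.0159891 , 0.00220339]), 'grip_width': 0.08523485449697}
{'mtx': array([[450.56529208,   0.        , 256.0836215 ],
       [  0.        , 450.56529208, 191.23353833],
       [  0.        ,   0.        ,   1.        ]]), 'origin': array([ 1.48692628, -0.08213448,  1.08291475]), 'attitude': array([-2.36780703, -0.00494108,  1.49114591])}
{'mtx': array([[354.86399516,   0.        , 250.68792569],
       [  0.        , 354.86399516, 187.15380664],
       [  0.        ,   0.        ,   1.        ]]), 'origin': array([ 0.43430478, -0.01657245,  1.24454656]), 'attitude': array([-3.07838363,  0.02137777, -1.58537255])}
```

View pics/scene0.png

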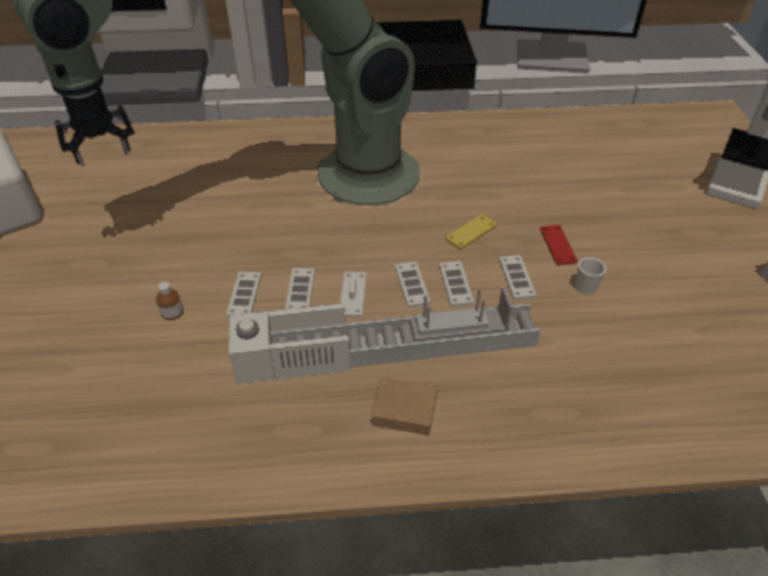

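View pics/top0.png

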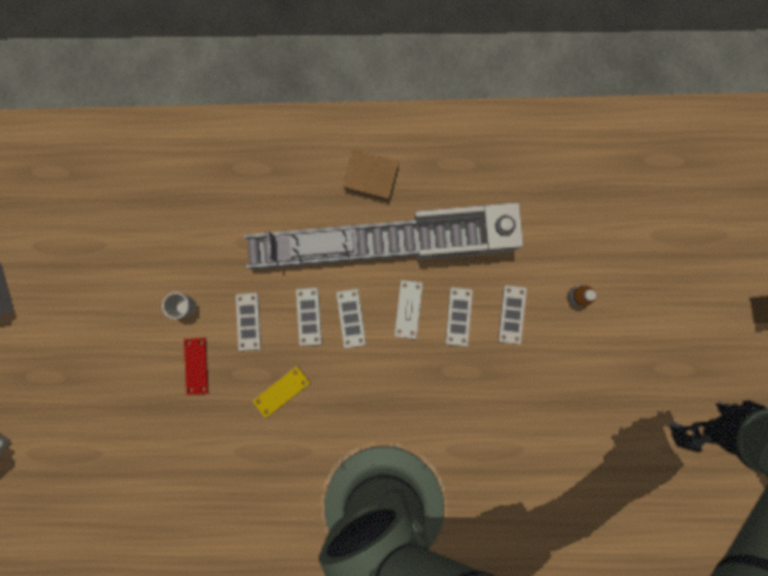

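Run:
```python
import cv2
t=cv2.imread("pics/top0raw.png"); s=cv2.imread("pics/scene0raw.png")
cv2.imwrite("pics/t_car.png",cv2.resize(t[145:190,155:255],None,fx=8,fy=8,interpolation=cv2.INTER_CUBIC))
cv2.imwrite("pics/s_car.png",cv2.resize(s[185:245,260:365],None,fx=7.5,fy=7.5,interpolation=cv2.INTER_CUBIC))
cv2.imwrite("pics/t_tiers.png",cv2.resize(t[180:240,150:360],None,fx=3.8,fy=3.8,interpolation=cv2.INTER_CUBIC))
```

```text
(no output)
```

View pics/t_car.png

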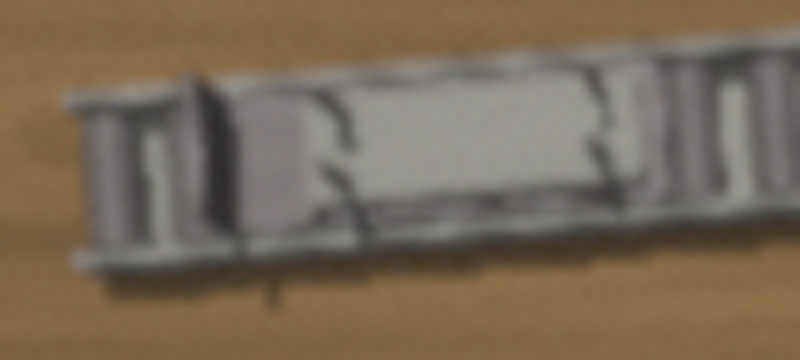

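View pics/s_car.png

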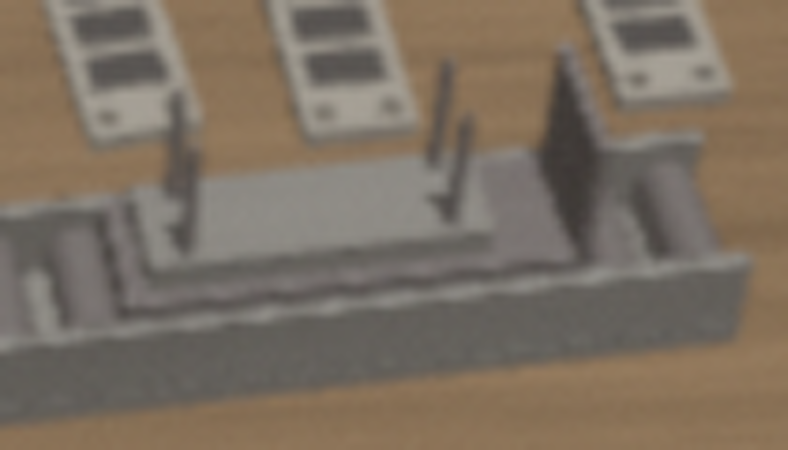

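View pics/t_tiers.png

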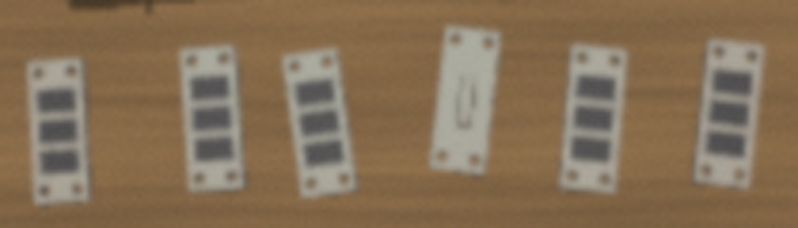

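```bash
cat > h.py <<'E'
import numpy as np, cv2
from scipy.spatial.transform import Rotation as Ro
from scipy.optimize import least_squares
from workcell import monitor, cams, bot
CAL={n:cams.get_calibration(n) for n in("scene","top")}
def proj(n,P):
    c=CAL[n]; R=Ro.from_euler('xyz',c['attitude']).as_matrix()
    q=(np.atleast_2d(P)-c['origin'])@R; p=q@c['mtx'].T
    return p[:,:2]/p[:,2:]
def back(n,uv,z):
    c=CAL[n]; R=Ro.from_euler('xyz',c['attitude']).as_matrix()
    uv=np.atleast_2d(uv); d=np.c_[uv,np.ones(len(uv))]@np.linalg.inv(c['mtx']).T@R.T
    return c['origin']+d*((z-c['origin'][2])/d[:,2])[:,None]
def grab(n,f=None):
    im=cams.grab_frame(n)[:,:,::-1].copy()
    if f: cv2.imwrite(f,im)
    return im
def crop(im,u0,u1,v0,v1,k,f):
    cv2.imwrite(f,cv2.resize(im[v0:v1,u0:u1],None,fx=k,fy=k,interpolation=cv2.INTER_CUBIC))
def plate(n,im,xy,z=.01,rad=None):
    """find white/grey plate near world xy; returns centre xy, long-axis yaw, n px (fit of 130x50 rect by blob)"""
    hsv=cv2.cvtColor(im,cv2.COLOR_BGR2HSV); m=((hsv[:,:,1]<70)&(hsv[:,:,2]>60)).astype(np.uint8)
    u,v=proj(n,[*xy,z])[0]; best=None
    cs,_=cv2.findContours(m,cv2.RETR_EXTERNAL,cv2.CHAIN_APPROX_NONE)
    for c in cs:
        if cv2.contourArea(c)<200: continue
        M=cv2.moments(c); cu=M['m10']/M['m00'],M['m01']/M['m00']
        d=np.hypot(cu[0]-u,cu[1]-v)
        if best is None or d<best[0]: best=(d,c,cu)
    d,c,cu=best
    W=back(n,c.reshape(-1,2).astype(float),z)[:,:2]
    r=cv2.minAreaRect((W*1e4).astype(np.float32))
    cen=back(n,[cu],z)[0,:2]
    bx=cv2.boxPoints(r); e=max([bx[1]-bx[0],bx[2]-bx[1]],key=np.linalg.norm)
    a=np.arctan2(e[1],e[0]); a=(a+np.pi/2)%np.pi-np.pi/2
    return cen,a,np.array(r[1])/10,np.array(r[0])/1e4
E
python3 - <<'E'
from h import *
t=cv2.imread("pics/top0raw.png"); s=cv2.imread("pics/scene0raw.png")
g=back("top",np.array([[248,321],[308,316],[351,318],[409,309],[459,316],[513,314]])/1.5,.01)[:,:2]
for xy in g:
    for n,im in(("top",t),("scene",s)):
        c,a,sz,rc=plate(n,im,xy); print(n,c.round(4),round(a,3),sz.round(1),rc.round(4))
U=lambda p:np.array(p)/7.5+[260,185]
tips=U([[176,95],[190,150],[448,62],[466,118]]); print(back("scene",tips,.133).round(4))
bs=U([[175,190],[188,252],[433,163],[452,222]]); print(back("scene",bs,.07).round(4))
T=lambda p:np.array(p)/8+[155,145]
print("rails",back("top",T([[70,100],[80,262]]),.05).round(4))
for nm,p in dict(bottle=[585,296],cup=[177,306],box=[371,176],btn=[506,225]).items(): print(nm,back("top",np.array(p)/1.5,.118 if nm=='btn' else .05).round(3))
E
```

```text
top [0.4234 0.3089] 0.05 [132.2  53.3] [0.4237 0.309 ]
scene [0.4334 0.3079] 0.052 [141.3  54.9] [0.4303 0.3077]
top [0.4329 0.1676] 0.059 [133.   53.1] [0.4332 0.1675]
scene [0.443  0.1671] 0.058 [141.3  54.7] [0.4399 0.1669]
top [0.4276 0.0693] 0.129 [132.5  52.8] [0.4278 0.0693]
scene [0.443  0.1671] 0.058 [141.3  54.7] [0.4399 0.1669]
top [ 0.4466 -0.0643] -0.134 [ 52.6 132.9] [ 0.447  -0.0644]
scene [ 0.5596 -0.0558] -1.508 [313.9 651.2] [ 0.5071 -0.0086]
top [ 0.4276 -0.1801] -0.109 [ 52.9 133. ] [ 0.428  -0.1801]
scene [ 0.5596 -0.0558] -1.508 [313.9 651.2] [ 0.5071 -0.0086]
top [ 0.4308 -0.3027] -0.135 [ 53.4 132.1] [ 0.4311 -0.3028]
scene [ 0.5596 -0.0558] -1.508 [313.9 651.2] [ 0.5071 -0.0086]
[[0.5942 0.0737 0.133 ]
 [0.6233 0.0755 0.133 ]
 [0.5844 0.1822 0.133 ]
 [0.6147 0.1838 0.133 ]]
[[0.5873 0.0772 0.07  ]
 [0.6204 0.0784 0.07  ]
 [0.5806 0.1835 0.07  ]
 [0.6127 0.1855 0.07  ]]
rails [[0.6163 0.3028 0.05  ]
 [0.5469 0.2985 0.05  ]]
bottle [[ 0.469 -0.457  0.05 ]]
cup [[0.46  0.459 0.05 ]]
box [[0.75  0.016 0.05 ]]
btn [[ 0.62  -0.271  0.118]]
```

```bash
cat > deck.py <<'E'
from h import *
def deckx(im,cols=range(204,229),z=.07,v0=150,v1=176,show=False):
    g=im.astype(float).mean(2); up=[];lo=[]
    for c in cols:
        p=g[v0:v1,c]; x=np.arange(v0,v1)
        # bright plateau
        mid=(v0+v1)//2
        pl=np.median(p[8:16])
        if show: print(c,p.round(0).astype(int))
        th=pl-15
        i=mid-v0
        while i>0 and p[i]>th:i-=1
        up.append(x[i]+(th-p[i])/(p[i+1]-p[i]))
        i=mid-v0
        while i<len(p)-1 and p[i]>th:i+=1
        lo.append(x[i-1]+(p[i-1]-th)/(p[i-1]-p[i]))
    return np.array(up),np.array(lo)
if __name__=="__main__":
    im=cv2.imread("pics/top0raw.png")
    c=np.arange(204,226,1)
    u,l=deckx(im,c,show=True)
    A=back("top",np.c_[c,u],.07);B=back("top",np.c_[c,l],.07)
    print(A[:,:2].round(4).tolist());print(B[:,:2].round(4).tolist())
    pa=np.polyfit(A[:,1],A[:,0],1);pb=np.polyfit(B[:,1],B[:,0],1);print(pa,pb)
    for y in(.08,.13,.18):print(y,np.polyval(pa,y),np.polyval(pb,y),(np.polyval(pa,y)+np.polyval(pb,y))/2)
E
python3 deck.py
```

```text
204 [ 96 101 112 126 122 112 134 147 150 150 149 150 150 150 150 149 151 148
 144 127 106 106  96 102 107  79]
205 [ 97 101 118 132 127 117 133 147 148 151 151 149 150 150 149 149 149 149
 143 125 106 107  98 108 108  77]
206 [ 98  99 121 133 129 122 135 147 150 151 150 151 150 150 150 149 149 147
 141 125 105 104  97 110 109  76]
207 [ 98 102 118 133 131 128 139 148 149 150 149 150 150 151 150 151 149 147
 140 118 102 102  96 113 110  79]
208 [ 98 103 119 132 127 127 141 149 150 149 151 151 150 149 151 149 147 148
 135 113 101 104  99 119 115  82]
209 [ 98 102 118 129 123 129 142 148 149 152 149 149 150 151 151 149 149 148
 134 107 100 104 105 124 117  79]
210 [ 99 103 115 122 121 133 143 147 150 150 151 151 151 150 150 149 149 147
 130 105  99 110 113 132 119  79]
211 [ 97 100 113 119 118 137 145 148 150 151 150 150 151 150 151 149 150 144
 131 105 104 113 114 127 109  75]
212 [ 98  97 110 114 116 136 147 150 148 149 149 150 152 151 149 148 148 146
 132 105 103 110 114 122 100  70]
213 [ 95 100 109 112 110 133 145 148 149 150 151 150 151 151 149 150 149 145
 128 100 100 109 107 114
[... 1663 characters left out ...]
 [0.6214, 0.1017], [0.6215, 0.0984], [0.6207, 0.0951], [0.6207, 0.0917]]
[[0.5738, 0.1624], [0.574, 0.159], [0.5742, 0.1557], [0.5746, 0.1523], [0.5753, 0.149], [0.5754, 0.1456], [0.5763, 0.1423], [0.5762, 0.139], [0.5757, 0.1356], [0.5765, 0.1323], [0.5766, 0.1289], [0.5768, 0.1256], [0.5767, 0.1222], [0.577, 0.1189], [0.5775, 0.1155], [0.5779, 0.1122], [0.5778, 0.1088], [0.5781, 0.1055], [0.5786, 0.1021], [0.5792, 0.0988], [0.5792, 0.0955], [0.5791, 0.0921]]
[-0.07924058  0.62880588] [-0.07610703  0.58633803]
0.08 0.622466634313171 0.5802494650645987 0.6013580496888848
0.13 0.618504605183944 0.5764441136961898 0.5974743594400669
0.18 0.6145425760547171 0.5726387623277808 0.5935906691912489
```

```bash
cat >> h.py <<'E'
def plan(*wps):
    s=monitor.observe(); R0=Ro.from_euler('xyz',s['tool_rot']); p0=s['position']
    print("t",round(s['clock'],2),"pos",(p0*1e3).round(1),"rpy",s['tool_rot'].round(4),"F",s['force'].round(1),"w",round(s['grip_width']*1e3,1))
    for x,y,z,yaw in wps:
        R=Ro.from_euler('xyz',[-np.pi/2,0,yaw]); rv=(R0.inv()*R).as_rotvec(); t=R0.inv().apply(np.array([x,y,z])-p0)*1e3
        print("%.3f %.3f %.3f %.1f %.1f %.1f"%(*rv,*t))
E
python3 - <<'E'
from h import *
plan((.4308,-.3027,.20,-1.706),(.4308,-.3027,.06,-1.706),(.4308,-.3027,.02,-1.706))
E
```

```text
t 0.1 pos [ 240.2 -576.7  241.8] rpy [-1.5709e+00  1.0000e-03 -1.1761e+00] F [-0.1  0.7 -0.5] w 85.4
0.000 0.530 -0.001 -179.6 42.0 281.3
0.000 0.530 -0.001 -179.5 182.0 281.3
0.000 0.530 -0.001 -179.4 222.0 281.3
```

Emit:
send_rows:
  series: "0 0.53 -0.001 -179.6 42 281.3 0.75; 0 0.53 -0.001 -179.6 42 281.3 0.75; 0 0.53 -0.001 -179.6 42 281.3 0.75; 0 0.53 -0.001 -179.6 42 281.3 0.75; 0 0.53 -0.001 -179.6 42 281.3 0.75; 0 0.53 -0.001 -179.6 42 281.3 0.75; 0 0.53 -0.001 -179.6 42 281.3 0.75; 0 0.53 -0.001 -179.6 42 281.3 0.75; 0 0.53 -0.001 -179.6 42 281.3 0.75; 0 0.53 -0.001 -179.5 182 281.3 0.75; 0 0.53 -0.001 -179.5 182 281.3 0.75; 0 0.53 -0.001 -179.5 182 281.3 0.75; 0 0.53 -0.001 -179.5 182 281.3 0.75; 0 0.53 -0.001 -179.5 207 281.3 0.75; 0 0.53 -0.001 -179.5 207 281.3 0.75; 0 0.53 -0.001 -179.5 207 281.3 0.75"
  force: 40

```text
clock: 1.43
position: [0.4303, -0.3028, 0.0348]
tool_rot: [-1.573, -0.0, -1.706]
force: [0.4, -0.5, 1.2]
grip_width: 0.0644
```

Run:
```python
from h import *
plan((.4308,-.3027,.02,-1.706))
im=grab("scene","pics/s1.png"); u,v=proj("scene",[.43,-.3,.03])[0].astype(int)
crop(im,u-50,u+50,v-40,v+40,7,"pics/s1c.png")
im=grab("top","pics/t1.png"); u,v=proj("top",[.43,-.3,.03])[0].astype(int)
crop(im,u-50,u+50,v-40,v+40,7,"pics/t1c.png")
```

```text
t 1.43 pos [ 430.3 -302.8   34.8] rpy [-1.5728e+00 -1.0000e-04 -1.7061e+00] F [ 0.4 -0.5  1.2] w 64.4
0.002 -0.000 0.000 -0.2 14.8 0.5
```

View pics/s1c.png

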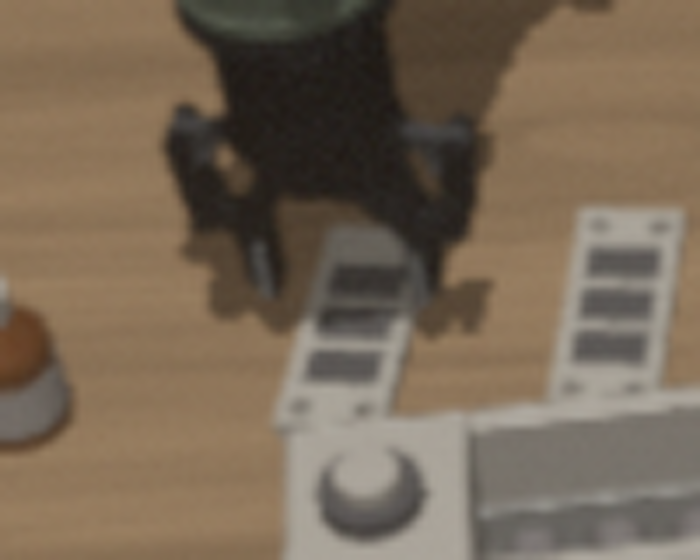

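View pics/t1c.png

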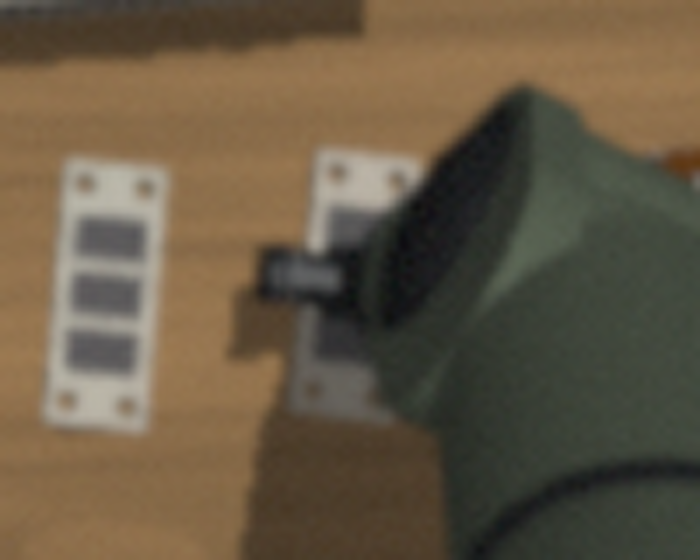

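Emit:
send_rows:
  series: "0.002 0 0 -0.2 10 0.5 0.75; 0.002 0 0 -0.2 18 0.5 0.75; 0.002 0 0 -0.2 18 0.5 0.75; 0.002 0 0 -0.2 20 0.5 0.75; 0.002 0 0 -0.2 22 0.5 0.75; 0.002 0 0 -0.2 22 0.5 0.75"

```text
clock: 2.03
position: [0.4315, -0.3029, 0.0131]
tool_rot: [-1.569, -0.001, -1.706]
force: [-1.0, -0.0, 0.2]
grip_width: 0.0641
```

Emit:
send_rows:
  series: "0 0 0 0 1 0 0.75; 0 0 0 0 2 0 0.75; 0 0 0 0 3 0 0.75; 0 0 0 0 3 0 0.75"

```text
clock: 2.37
position: [0.4315, -0.3029, 0.0102]
tool_rot: [-1.569, -0.001, -1.706]
force: [0.7, 1.0, 1.1]
grip_width: 0.0639
```

Emit:
send_rows:
  series: "0 0 0 0 0 0 0.62; 0 0 0 0 0 0 0.5; 0 0 0 0 0 0 0.4; 0 0 0 0 0 0 0.4; 0 0 0 0 0 0 0.4; 0 0 0 0 0 0 0.4"
  force: 60

```text
clock: 2.87
position: [0.4315, -0.303, 0.0107]
tool_rot: [-1.568, -0.001, -1.706]
force: [-2.1, 0.9, 8.8]
grip_width: 0.0483
```

Run:
```python
from h import *
plan((.4315,-.303,.17,-1.706),(.5985,.1305,.19,.078),(.5985,.1305,.165,.078))
```

```text
t 2.87 pos [ 431.5 -303.    10.7] rpy [-1.5684e+00 -1.0000e-03 -1.7061e+00] F [-2.1  0.9  8.8] w 48.3
-0.002 -0.000 0.001 0.2 -159.3 0.3
-0.001 -1.784 0.003 -451.8 -179.5 107.4
-0.001 -1.784 0.003 -451.9 -154.5 107.3
```

Emit:
send_rows:
  series: "0 0 0 0.2 -20 0.3 0.4; 0 0 0 0.2 -60 0.3 0.4; 0 0 0 0.2 -100 0.3 0.4; -0.002 0 0.001 0.2 -159 0.3 0.4; -0.002 0 0.001 0.2 -175 0.3 0.4; -0.001 -1.784 0.003 -451.8 -179.5 107.4 0.4; -0.001 -1.784 0.003 -451.8 -179.5 107.4 0.4; -0.001 -1.784 0.003 -451.8 -179.5 107.4 0.4; -0.001 -1.784 0.003 -451.8 -179.5 107.4 0.4; -0.001 -1.784 0.003 -451.8 -179.5 107.4 0.4; -0.001 -1.784 0.003 -451.8 -179.5 107.4 0.4; -0.001 -1.784 0.003 -451.8 -179.5 107.4 0.4; -0.001 -1.784 0.003 -451.8 -179.5 107.4 0.4; -0.001 -1.784 0.003 -451.8 -179.5 107.4 0.4; -0.001 -1.784 0.003 -451.8 -179.5 107.4 0.4; -0.001 -1.784 0.003 -451.8 -179.5 107.4 0.4; -0.001 -1.784 0.003 -451.8 -179.5 107.4 0.4; -0.001 -1.784 0.003 -451.8 -179.5 107.4 0.4; -0.001 -1.784 0.003 -451.8 -179.5 107.4 0.4; -0.001 -1.784 0.003 -451.8 -179.5 107.4 0.4"

```text
clock: 4.53
position: [0.5983, 0.1306, 0.1893]
tool_rot: [-1.571, 0.001, 0.086]
force: [0.6, -0.5, -1.1]
grip_width: 0.048
```

Emit:
send_rows:
  series: "0 0 0 0 0 0 0.4; 0 0 0 0 0 0 0.4"

```text
clock: 4.7
position: [0.5984, 0.1302, 0.1895]
tool_rot: [-1.571, 0.001, 0.076]
force: [1.1, -0.3, -0.3]
grip_width: 0.0481
```

Run:
```python
from h import *
plan((.5985,.1305,.165,.078))
im=grab("scene","pics/s2.png"); crop(im,260,365,140,230,7.5,"pics/s2c.png")
im=grab("top","pics/t2.png"); crop(im,150,260,130,200,7,"pics/t2c.png")
```

```text
t 4.7 pos [598.4 130.2 189.5] rpy [-1.5708e+00  6.0000e-04  7.5800e-02] F [ 1.1 -0.3 -0.3] w 48.1
-0.000 -0.002 -0.001 0.1 24.5 0.3
```

View pics/s2c.png

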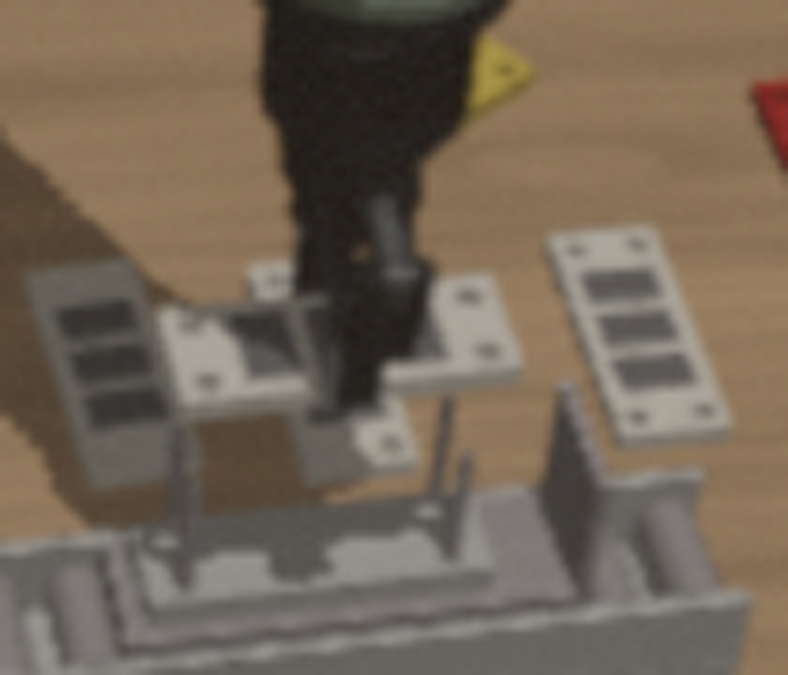

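View pics/t2c.png

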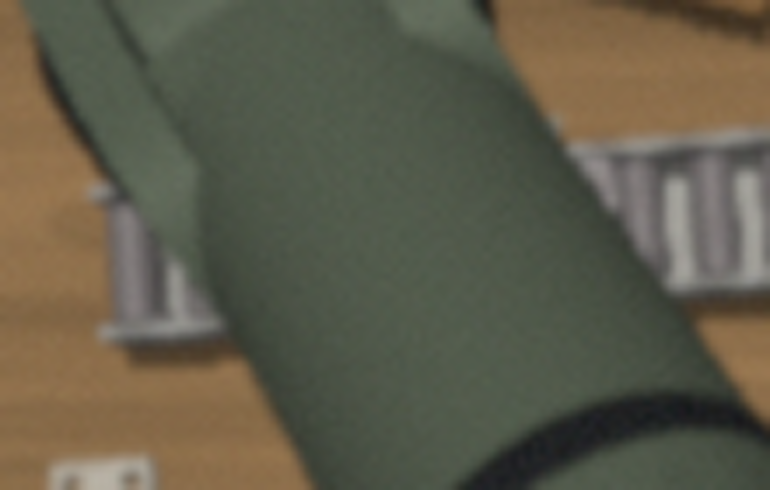

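Run:
```python
from h import *
U=lambda p:np.array(p)/7.5+[260,140]
h=back("scene",U([[192,325],[210,382],[468,297],[487,350]]),.1888)
print(h.round(4),h.mean(0).round(4))
# expected from robot
R=Ro.from_euler('z',.0758)
ex=np.array([.5984,.1295,.1888])+R.apply([[-.015,-.054,0],[.015,-.054,0],[-.015,.054,0],[.015,.054,0]])
print(ex.round(4)); print(((proj("scene",ex)-[260,140])*7.5).round(0))
car=np.array([.5984,.1295,.133])+R.apply([[-.015,-.054,0],[.015,-.054,0],[-.015,.054,0],[.015,.054,0]])
print(((proj("scene",car)-[260,185])*7.5).round(0))
```

```text
[[0.5916 0.0774 0.1888]
 [0.6219 0.0803 0.1888]
 [0.5844 0.1839 0.1888]
 [0.613  0.1858 0.1888]] [0.6027 0.1318 0.1888]
[[0.5875 0.0745 0.1888]
 [0.6174 0.0768 0.1888]
 [0.5794 0.1822 0.1888]
 [0.6093 0.1845 0.1888]]
[[183. 318.]
 [199. 374.]
 [461. 288.]
 [482. 343.]]
[[176.  83.]
 [191. 139.]
 [446.  53.]
 [465. 108.]]
```

Emit:
send_rows:
  series: "0 -0.004 -0.001 0 20 -2.6 0.4; 0 -0.004 -0.001 0 40 -2.6 0.4; 0 -0.004 -0.001 0 45 -2.6 0.4; 0 -0.004 -0.001 0 50 -2.6 0.4; 0 -0.004 -0.001 0 54 -2.6 0.4; 0 -0.004 -0.001 0 58 -2.6 0.4; 0 -0.004 -0.001 0 60 -2.6 0.4;  0 -0.004 -0.001 0 60 -2.6 0.4"

```text
clock: 5.47
position: [0.5987, 0.128, 0.1297]
tool_rot: [-1.571, -0.001, 0.082]
force: [-0.7, -0.0, -0.9]
grip_width: 0.0482
```

Run:
```python
from h import *
plan((.5985,.1278,.0807,.08))
im=grab("scene","pics/s3.png"); crop(im,260,365,140,230,7.5,"pics/s3c.png")
```

```text
t 5.47 pos [598.7 128.  129.7] rpy [-1.5707e+00 -7.0000e-04  8.1900e-02] F [-0.7 -0.  -0.9] w 48.2
-0.000 0.002 0.001 -0.2 49.0 -0.1
```

View pics/s3c.png

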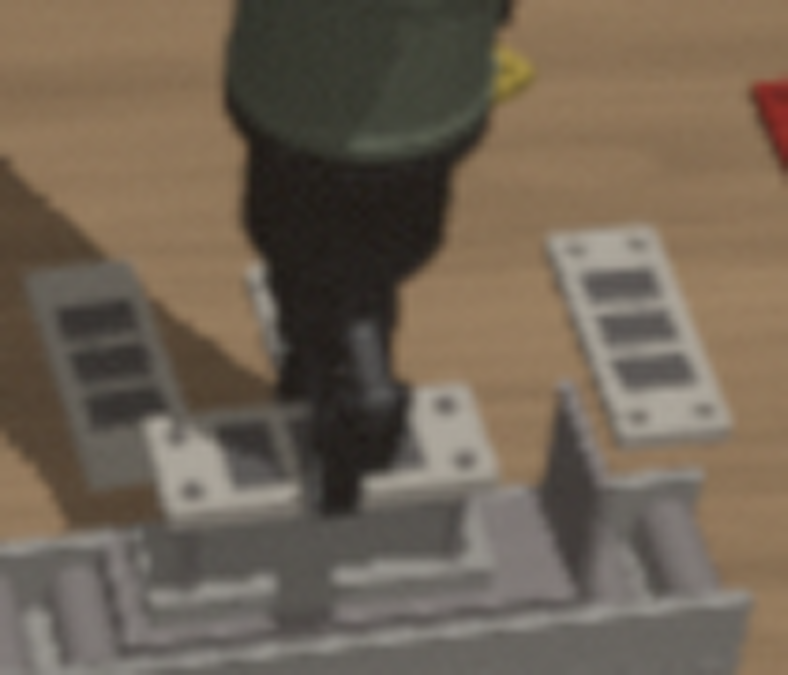

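Emit:
send_rows:
  series: "0 0.002 0 -0.2 10 -0.1 0.4; 0 0.002 0 -0.2 20 -0.1 0.4; 0 0.002 0 -0.2 30 -0.1 0.4; 0 0.002 0 -0.2 38 -0.1 0.4; 0 0.002 0 -0.2 44 -0.1 0.4; 0 0.002 0 -0.2 47 -0.1 0.4; 0 0.002 0 -0.2 48 -0.1 0.4; 0 0.002 0 -0.2 48 -0.1 0.4"

```text
clock: 6.18
position: [0.5986, 0.1279, 0.0815]
tool_rot: [-1.571, -0.001, 0.08]
force: [-0.5, -1.0, -0.7]
grip_width: 0.0482
```

Free descent. Release about 1 mm above the deck and rise.

Emit:
send_rows:
  series: "0 0 0 0 0 0 0.6; 0 0 0 0 0 0 0.75; 0 0 0 0 0 0 0.75; 0 0 0 0 -20 0 0.75; 0 0 0 0 -60 0 0.75; 0 0 0 0 -100 0 0.75; 0 0 0 0 -110 0 0.75; 0 0 0 0 -110 0 0.75"

```text
clock: 6.85
position: [0.6001, 0.1282, 0.1956]
tool_rot: [-1.57, -0.007, 0.08]
force: [-0.5, -0.0, -0.9]
grip_width: 0.0642
```

Run:
```python
from h import *
plan()
im=grab("scene","pics/s4.png"); crop(im,260,365,140,230,7.5,"pics/s4c.png")
im=grab("top","pics/t4.png")
for xy in [(.4276,-.1801),(.4466,-.0643),(.4276,.0693),(.4329,.1676),(.4234,.3089)]:
    c,a,sz,rc=plate("top",im,xy); print(c.round(4),round(a,3),sz.round(1))
```

```text
t 6.85 pos [600.1 128.2 195.6] rpy [-1.57   -0.0067  0.0796] F [-0.5 -0.  -0.9] w 64.2
[ 0.4278 -0.1802] -0.11 [ 53.1 133.2]
[ 0.4278 -0.1802] -0.11 [ 53.1 133.2]
[0.5468 0.0565] -1.044 [605.5 620.9]
[0.4236 0.3089] 0.047 [132.5  53.6]
[0.4236 0.3089] 0.047 [132.5  53.6]
```

View pics/s4c.png

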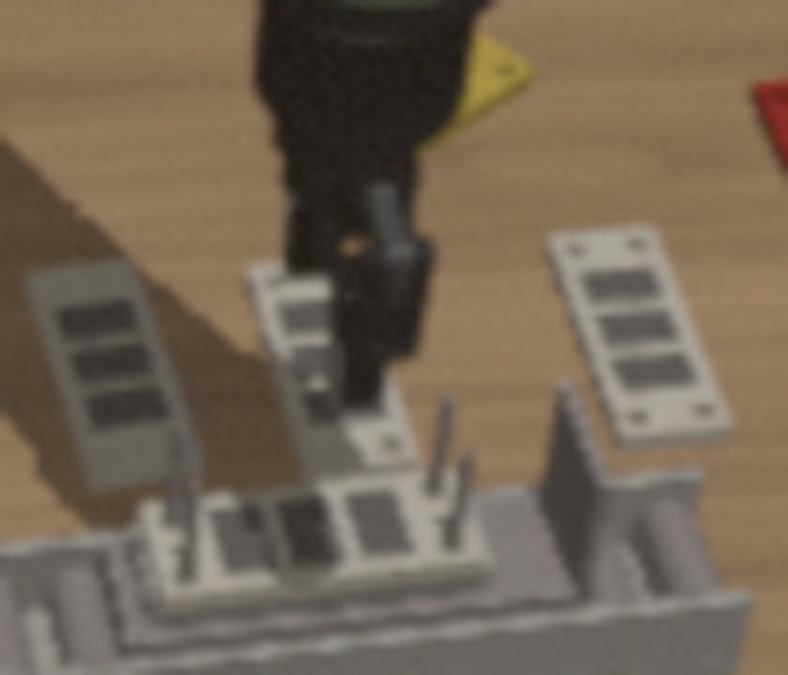

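View pics/t4.png

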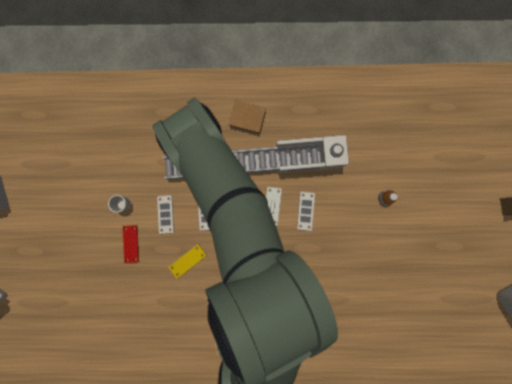

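Run:
```python
from h import *
plan((.4278,-.1802,.16,-1.681),(.4278,-.1802,.05,-1.681),(.4278,-.1802,.0125,-1.681))
```

```text
t 6.95 pos [598.6 127.6 191.9] rpy [-1.5708 -0.0017  0.0798] F [-0.3 -0.2  0.1] w 64.1
-0.001 1.761 0.001 -194.8 31.6 -293.2
-0.001 1.761 0.001 -195.0 141.6 -293.2
-0.001 1.761 0.001 -195.0 179.1 -293.2
```

Emit:
send_rows:
  series: "0 1.761 0.001 -194.8 31.6 -293.2 0.75; 0 1.761 0.001 -194.8 31.6 -293.2 0.75; 0 1.761 0.001 -194.8 31.6 -293.2 0.75; 0 1.761 0.001 -194.8 31.6 -293.2 0.75; 0 1.761 0.001 -194.8 31.6 -293.2 0.75; 0 1.761 0.001 -194.8 31.6 -293.2 0.75; 0 1.761 0.001 -194.8 31.6 -293.2 0.75; 0 1.761 0.001 -194.8 31.6 -293.2 0.75; 0 1.761 0.001 -194.8 31.6 -293.2 0.75; 0 1.761 0.001 -194.8 31.6 -293.2 0.75; 0 1.761 0.001 -194.8 31.6 -293.2 0.75; 0 1.761 0.001 -194.8 31.6 -293.2 0.75; 0 1.761 0.001 -194.8 31.6 -293.2 0.75; 0 1.761 0.001 -194.8 31.6 -293.2 0.75; 0 1.761 0.001 -194.8 31.6 -293.2 0.75; 0 1.761 0.001 -195 70 -293.2 0.75; 0 1.761 0.001 -195 110 -293.2 0.75; 0 1.761 0.001 -195 130 -293.2 0.75; 0 1.761 0.001 -195 130 -293.2 0.75"

```text
clock: 8.53
position: [0.4251, -0.1791, 0.0576]
tool_rot: [-1.577, 0.002, -1.677]
force: [-2.3, 0.9, -0.3]
grip_width: 0.064
```

Run:
```python
from h import *
plan((.4278,-.1802,.0125,-1.681))
im=grab("scene","pics/s5.png"); crop(im,160,260,150,230,7.5,"pics/s5c.png")
im=grab("top","pics/t5.png"); crop(im,155,270,140,190,7,"pics/t5c.png")
```

```text
t 8.53 pos [ 425.1 -179.1   57.6] rpy [-1.5775  0.0022 -1.6769] F [-2.3  0.9 -0.3] w 64.0
0.007 0.004 -0.002 0.9 45.1 3.1
```

View pics/s5c.png

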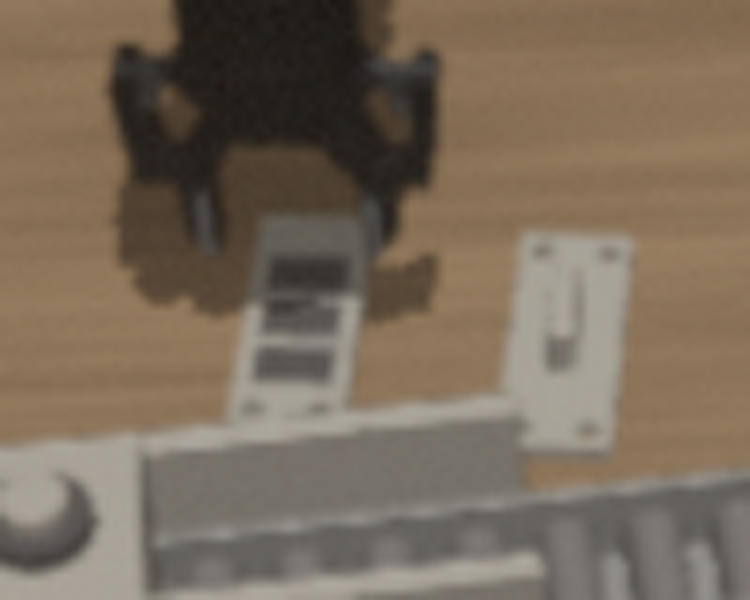

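View pics/t5c.png

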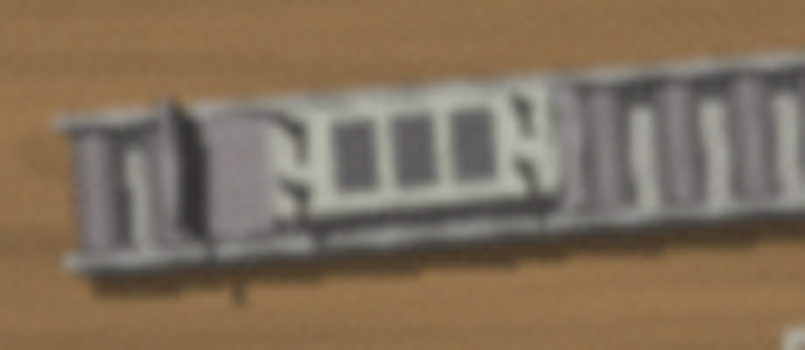

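Emit:
send_rows:
  series: "0 0 0 0 25 0 0.75; 0 0 0 0 40 0 0.75; 0 0 0 0 46 0 0.75; 0 0 0 0 49 0 0.75; 0 0 0 0 49.5 0 0.75; 0 0 0 0 49.5 0 0.6; 0 0 0 0 49.5 0 0.5; 0 0 0 0 49.5 0 0.4; 0 0 0 0 49.5 0 0.4; 0 0 0 0 49.5 0 0.4; 0 0 0 0 49.5 0 0.4"

```text
clock: 9.55
position: [0.4281, -0.1802, 0.0134]
tool_rot: [-1.569, 0.0, -1.681]
force: [-3.3, 2.0, 16.9]
grip_width: 0.0483
```

Run:
```python
from h import *
plan((.4278,-.1802,.18,-1.681),(.5986,.1275,.185,.08))
```

```text
t 9.55 pos [ 428.1 -180.2   13.4] rpy [-1.5692e+00  4.0000e-04 -1.6810e+00] F [-3.3  2.  16.9] w 48.3
-0.002 0.000 -0.000 -0.1 -166.6 -0.0
-0.002 -1.761 0.001 -324.7 -171.3 135.9
```

Emit:
send_rows:
  series: "0 0 0 0 -20 0 0.4; 0 0 0 0 -60 0 0.4; 0 0 0 0 -100 0 0.4; -0.002 0 0 -0.1 -140 0 0.4; -0.002 0 0 -0.1 -171 0 0.4; -0.002 -1.761 0.001 -324.7 -171.3 135.9 0.4; -0.002 -1.761 0.001 -324.7 -171.3 135.9 0.4; -0.002 -1.761 0.001 -324.7 -171.3 135.9 0.4; -0.002 -1.761 0.001 -324.7 -171.3 135.9 0.4; -0.002 -1.761 0.001 -324.7 -171.3 135.9 0.4; -0.002 -1.761 0.001 -324.7 -171.3 135.9 0.4; -0.002 -1.761 0.001 -324.7 -171.3 135.9 0.4; -0.002 -1.761 0.001 -324.7 -171.3 135.9 0.4; -0.002 -1.761 0.001 -324.7 -171.3 135.9 0.4; -0.002 -1.761 0.001 -324.7 -171.3 135.9 0.4; -0.002 -1.761 0.001 -324.7 -171.3 135.9 0.4; -0.002 -1.761 0.001 -324.7 -171.3 135.9 0.4; -0.002 -1.761 0.001 -324.7 -171.3 135.9 0.4; -0.002 -1.761 0.001 -324.7 -171.3 135.9 0.4; -0.002 -1.761 0.001 -324.7 -171.3 135.9 0.4"

```text
clock: 11.22
position: [0.5984, 0.1272, 0.1843]
tool_rot: [-1.571, 0.001, 0.086]
force: [0.4, -0.9, -1.1]
grip_width: 0.0474
```

Emit:
send_rows:
  series: "0 0 0 0 0 0 0.4; 0 0 0 0 0 0 0.4; 0 0 0 0 0 0 0.4"

```text
clock: 11.47
position: [0.5984, 0.1276, 0.1838]
tool_rot: [-1.571, 0.001, 0.077]
force: [0.7, -0.7, -2.3]
grip_width: 0.0473
```

Run:
```python
from h import *
plan((.5986,.1275,.150,.08),(.5986,.1275,.0945,.08))
im=grab("scene","pics/s6.png"); crop(im,260,365,140,230,7.5,"pics/s6c.png")
```

```text
t 11.47 pos [598.4 127.6 183.8] rpy [-1.5707e+00  1.5000e-03  7.6900e-02] F [ 0.7 -0.7 -2.3] w 47.3
-0.000 -0.003 -0.001 0.3 33.8 -0.1
-0.000 -0.003 -0.001 0.4 89.3 -0.1
```

View pics/s6c.png

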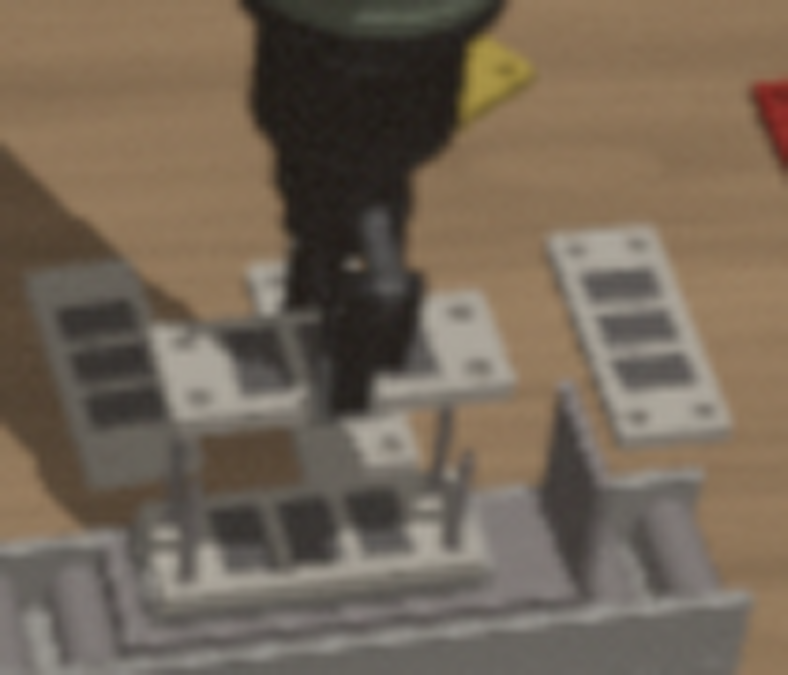

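```bash
cat >> h.py <<'E'
def held(pts,ztop,f=7.5,o=(260,140)):
    """plate pose from 4 hole px (near-left far, near-left near, right far, right near), scene; corrected by robot-calibrated offset"""
    W=back("scene",np.array(pts)/f+np.array(o),ztop)[:,:2]-[.0043,.0023]
    d=(W[2]+W[3]-W[0]-W[1]); print("centre",W.mean(0).round(4),"yaw",round(np.arctan2(-d[0],d[1]),3))
E
python3 - <<'E'
from h import *
held([[192,325],[210,382],[468,297],[487,350]],.1888)
for z in(.178,.180,.182):held([[187,340],[200,397],[462,312],[480,366]],z)
E
```

```text
centre [0.5984 0.1295] yaw 0.076
centre [0.5956 0.1282] yaw 0.072
centre [0.5976 0.1277] yaw 0.072
centre [0.5996 0.1273] yaw 0.072
```

Consistent. Lower.

Emit:
send_rows:
  series: "0 -0.003 -0.001 0.3 25 -0.1 0.4; 0 -0.003 -0.001 0.3 34 -0.1 0.4; 0 -0.003 -0.001 0.3 40 -0.1 0.4; 0 -0.003 -0.001 0.3 46 -0.1 0.4; 0 -0.003 -0.001 0.3 52 -0.1 0.4; 0 -0.003 -0.001 0.3 55 -0.1 0.4; 0 -0.003 -0.001 0.3 55 -0.1 0.4"

```text
clock: 12.1
position: [0.5984, 0.1276, 0.1281]
tool_rot: [-1.57, 0.001, 0.083]
force: [-0.1, -0.4, -0.4]
grip_width: 0.0477
```

Emit:
send_rows:
  series: "0 0 0 0 10 0 0.4; 0 0 0 0 20 0 0.4; 0 0 0 0 27 0 0.4; 0 0 0 0 31 0 0.4; 0 0 0 0 33.5 0 0.4; 0 0 0 0 33.5 0 0.4; 0 0 0 0 33.5 0 0.4"

```text
clock: 12.68
position: [0.5986, 0.1277, 0.095]
tool_rot: [-1.57, 0.001, 0.083]
force: [-0.4, 0.8, -2.0]
grip_width: 0.0473
```

Emit:
send_rows:
  series: "0 0 0 0 0 0 0.6; 0 0 0 0 0 0 0.75; 0 0 0 0 0 0 0.75; 0 0 0 0 -20 0 0.75; 0 0 0 0 -60 0 0.75; 0 0 0 0 -95 0 0.75; 0 0 0 0 -95 0 0.75; 0 0 0 0 -95 0 0.75; 0 0 0 0 -95 0 0.75"

```text
clock: 13.43
position: [0.5985, 0.1273, 0.1899]
tool_rot: [-1.571, 0.001, 0.083]
force: [-0.4, 0.2, 0.3]
grip_width: 0.0638
```

Run:
```python
from h import *
plan((.4276,.0693,.16,-1.442))
im=grab("scene","pics/s7.png"); crop(im,210,365,130,230,5.1,"pics/s7c.png")
im=grab("top")
for xy in [(.4466,-.0643),(.4234,.3089)]:
    c,a,sz,rc=plate("top",im,xy); print(c.round(4),round(a,3),sz.round(1))
```

```text
t 13.43 pos [598.5 127.3 189.9] rpy [-1.5707e+00  6.0000e-04  8.2800e-02] F [-0.4  0.2  0.3] w 63.8
0.000 1.525 -0.001 -175.1 30.0 -43.7
[0.5498 0.0546] -1.02 [597.2 616. ]
[0.4236 0.3089] 0.047 [132.5  53.6]
```

View pics/s7c.png

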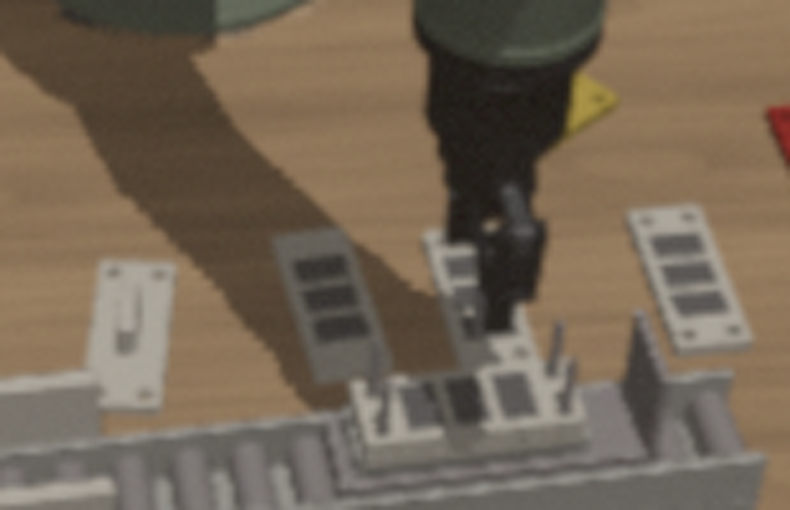

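Emit:
send_rows:
  series: "0 1.525 0 -175.1 30 -43.7 0.75; 0 1.525 0 -175.1 30 -43.7 0.75; 0 1.525 0 -175.1 30 -43.7 0.75; 0 1.525 0 -175.1 30 -43.7 0.75; 0 1.525 0 -175.1 30 -43.7 0.75; 0 1.525 0 -175.1 30 -43.7 0.75; 0 1.525 0 -175.1 30 -43.7 0.75; 0 1.525 0 -175.1 30 -43.7 0.75; 0 1.525 0 -175.1 30 -43.7 0.75; 0 1.525 0 -175.1 30 -43.7 0.75; 0 1.525 0 -175.1 30 -43.7 0.75; 0 1.525 0 -175.1 30 -43.7 0.75; 0 1.525 0 -175.1 30 -43.7 0.75; 0 1.525 0 -175.1 70 -43.7 0.75; 0 1.525 0 -175.1 110 -43.7 0.75; 0 1.525 0 -175.1 130 -43.7 0.75; 0 1.525 0 -175.1 130 -43.7 0.75; 0 1.525 0 -175.1 130 -43.7 0.75; 0 1.525 0 -175.1 130 -43.7 0.75"

```text
clock: 15.12
position: [0.428, 0.0696, 0.061]
tool_rot: [-1.571, 0.0, -1.441]
force: [-0.1, 0.2, 0.1]
grip_width: 0.0636
```

Run:
```python
from h import *
plan((.4276,.0693,.0125,-1.442))
im=grab("scene","pics/s8.png"); crop(im,210,365,130,230,5.1,"pics/s8c.png")
```

```text
t 15.12 pos [428.   69.6  61. ] rpy [-1.5710e+00  5.0000e-04 -1.4408e+00] F [-0.1  0.2  0.1] w 63.6
0.000 0.001 -0.000 0.3 48.5 -0.4
```

View pics/s8c.png

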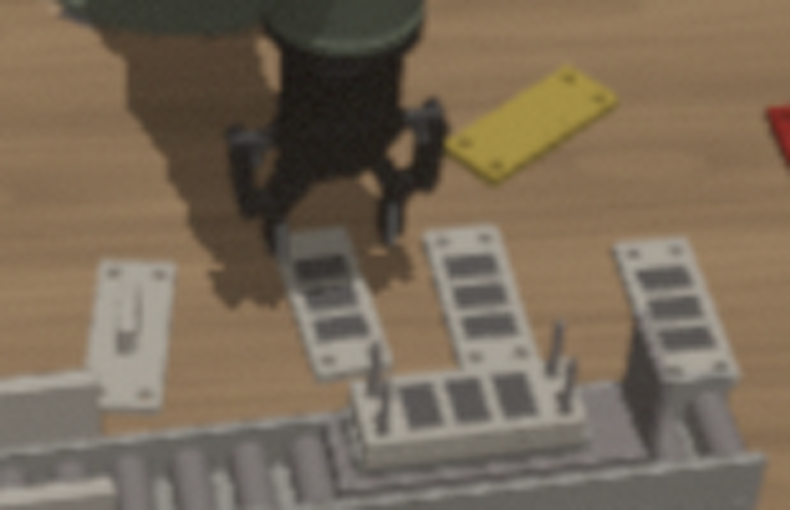

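Run:
```python
from h import *
im=grab("top","pics/t8.png"); crop(im,150,270,140,240,6.5,"pics/t8c.png")
im=grab("scene","pics/s8b.png"); crop(im,320,370,165,230,9,"pics/s8bc.png")
```

```text
(no output)
```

View pics/t8c.png

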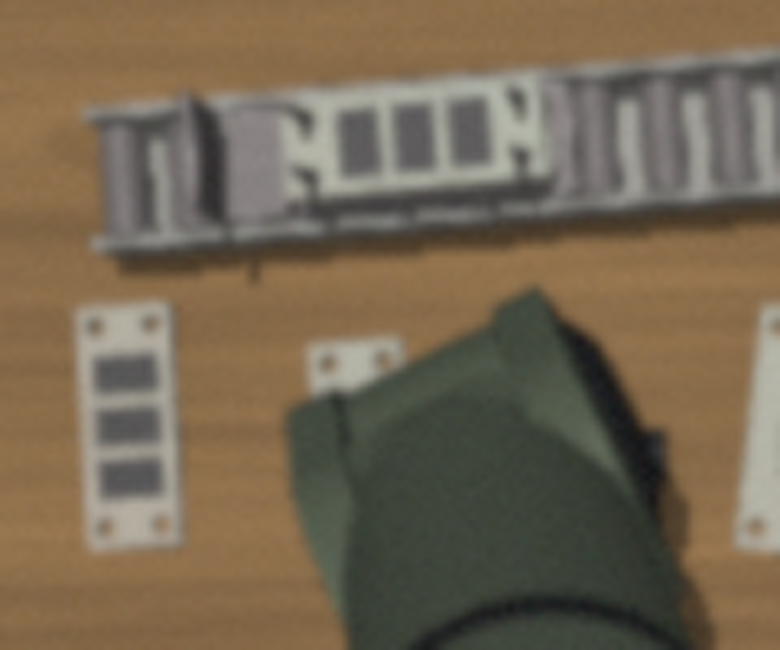

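View pics/s8bc.png

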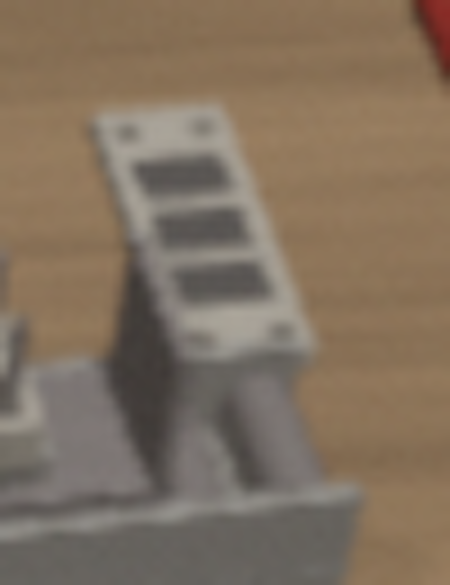

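Emit:
send_rows:
  series: "0 0 0 0.3 25 -0.4 0.75; 0 0 0 0.3 40 -0.4 0.75; 0 0 0 0.3 46 -0.4 0.75; 0 0 0 0.3 48.5 -0.4 0.75; 0 0 0 0.3 48.5 -0.4 0.75; 0 0 0 0.3 48.5 -0.4 0.6; 0 0 0 0.3 48.5 -0.4 0.5; 0 0 0 0.3 48.5 -0.4 0.4; 0 0 0 0.3 48.5 -0.4 0.4; 0 0 0 0.3 48.5 -0.4 0.4; 0 0 0 0.3 48.5 -0.4 0.4"

```text
clock: 16.18
position: [0.4277, 0.0692, 0.0129]
tool_rot: [-1.57, 0.0, -1.442]
force: [-2.4, 0.5, 16.9]
grip_width: 0.0479
```

Run:
```python
from h import *
plan((.4276,.0693,.19,-1.442),(.5986,.1275,.185,.08))
```

```text
t 16.18 pos [427.7  69.2  12.9] rpy [-1.5701e+00  5.0000e-04 -1.4421e+00] F [-2.4  0.5 16.9] w 47.9
-0.001 -0.000 -0.000 -0.2 -177.1 0.0
-0.001 -1.522 0.000 -35.9 -172.0 177.1
```

Emit:
send_rows:
  series: "0 0 0 0 -20 0 0.4; 0 0 0 0 -60 0 0.4; 0 0 0 0 -100 0 0.4; 0 0 0 0 -140 0 0.4; 0 0 0 0 -172 0 0.4; 0 -1.522 0 -35.9 -172 177.1 0.4; 0 -1.522 0 -35.9 -172 177.1 0.4; 0 -1.522 0 -35.9 -172 177.1 0.4; 0 -1.522 0 -35.9 -172 177.1 0.4; 0 -1.522 0 -35.9 -172 177.1 0.4; 0 -1.522 0 -35.9 -172 177.1 0.4; 0 -1.522 0 -35.9 -172 177.1 0.4; 0 -1.522 0 -35.9 -172 177.1 0.4; 0 -1.522 0 -35.9 -172 177.1 0.4; 0 -1.522 0 -35.9 -172 177.1 0.4; 0 -1.522 0 -35.9 -172 177.1 0.4; 0 -1.522 0 -35.9 -172 177.1 0.4; 0 -1.522 0 -35.9 -172 177.1 0.4; 0 -1.522 0 -35.9 -172 177.1 0.4; 0 -1.522 0 -35.9 -172 177.1 0.4"

```text
clock: 17.85
position: [0.5984, 0.1273, 0.1839]
tool_rot: [-1.571, 0.0, 0.076]
force: [0.2, -1.1, -0.8]
grip_width: 0.0477
```

Emit:
send_rows:
  series: "0 0 0 0 0 0 0.4; 0 0 0 0 0 0 0.4; 0 0 0 0 0 0 0.4"

```text
clock: 18.1
position: [0.5983, 0.1276, 0.1836]
tool_rot: [-1.571, 0.001, 0.079]
force: [-0.6, 0.5, -0.5]
grip_width: 0.0479
```

Run:
```python
from h import *
plan((.5986,.1275,.1265,.08),(.5986,.1275,.105,.08))
im=grab("scene","pics/s9.png"); crop(im,260,365,140,230,7.5,"pics/s9c.png")
```

```text
t 18.1 pos [598.3 127.6 183.6] rpy [-1.5706e+00  7.0000e-04  7.8800e-02] F [-0.6  0.5 -0.5] w 47.9
-0.000 -0.001 -0.001 0.3 57.1 -0.1
-0.000 -0.001 -0.001 0.3 78.6 -0.1
```

View pics/s9c.png

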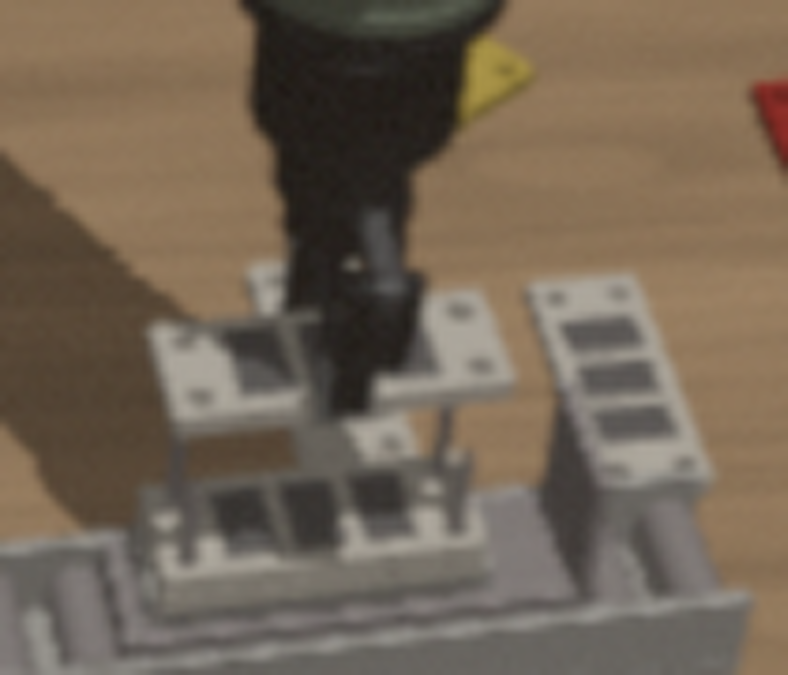

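Emit:
send_rows:
  series: "0 0 0 0.3 25 -0.1 0.4; 0 0 0 0.3 34 -0.1 0.4; 0 0 0 0.3 40 -0.1 0.4; 0 0 0 0.3 46 -0.1 0.4; 0 0 0 0.3 52 -0.1 0.4; 0 0 0 0.3 57 -0.1 0.4; 0 0 0 0.3 62 -0.1 0.4;0 0 0 0.3 68 -0.1 0.4; 0 0 0 0.3 74 -0.1 0.4;0 0 0 0.3 78 -0.1 0.4;0 0 0 0.3 79 -0.1 0.4; 0 0 0 0.3 79 -0.1 0.4"

```text
clock: 19.15
position: [0.5986, 0.1274, 0.1042]
tool_rot: [-1.57, 0.001, 0.08]
force: [-0.0, 0.8, -0.7]
grip_width: 0.0478
```

Emit:
send_rows:
  series: "0 0 0 0 0 0 0.6; 0 0 0 0 0 0 0.75; 0 0 0 0 0 0 0.75; 0 0 0 0 -20 0 0.75; 0 0 0 0 -60 0 0.75; 0 0 0 0 -86 0 0.75; 0 0 0 0 -86 0 0.75; 0 0 0 0 -86 0 0.75; 0 0 0 0 -86 0 0.75"

```text
clock: 19.9
position: [0.5985, 0.1272, 0.1903]
tool_rot: [-1.571, 0.001, 0.08]
force: [0.1, 1.0, -0.4]
grip_width: 0.0642
```

Run:
```python
from h import *
plan((.4329,.1676,.16,1.63))
im=grab("scene","pics/s10.png"); crop(im,210,365,130,230,5.1,"pics/s10c.png")
im=grab("top","pics/t10.png");crop(im,140,290,140,240,5.2,"pics/t10c.png")
```

```text
t 19.9 pos [598.5 127.2 190.3] rpy [-1.5707e+00  9.0000e-04  7.9800e-02] F [ 0.1  1.  -0.4] w 64.2
-0.001 -1.550 -0.001 -161.9 30.4 53.5
```

View pics/s10c.png

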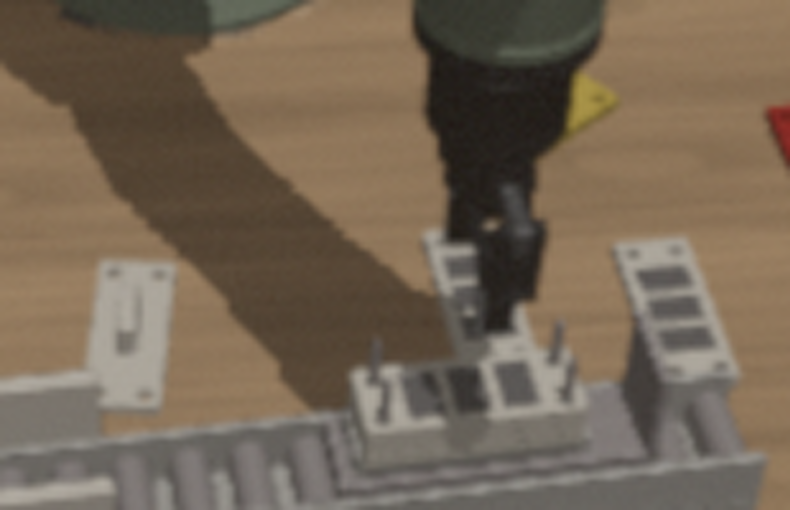

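View pics/t10c.png

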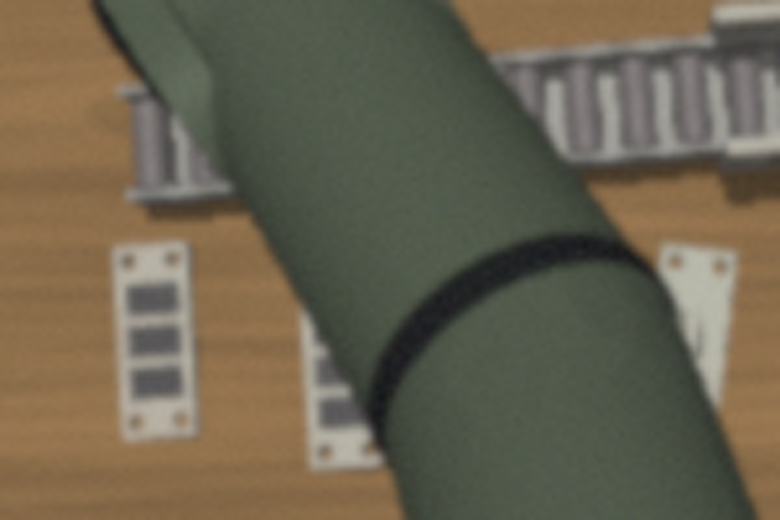

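Run:
```python
from h import *
S=np.array([[635,252],[680,249],[677,372],[722,366]])/5.1+[210,130]
T=np.array([[172,258],[128,260],[181,420],[135,422]])/5.2+[140,140]
# order scene: far-left, far-right, near-left, near-right ; far=low x; left=low y. top: up=+x,left=+y
Tm=T[[2,3,0,1]]
def f(p):
    P=p.reshape(4,3); return np.r_[(proj("scene",P)-S-[1.07,1.03]).ravel(),(proj("top",P)-Tm).ravel()]
p=least_squares(f,np.tile([.45,.29,.02],4).astype(float)); print(p.x.reshape(4,3).round(4),p.cost)
```

```text
[[ 0.3999  0.2814 -0.0019]
 [ 0.399   0.3126 -0.0023]
 [ 0.5097  0.2872 -0.0032]
 [ 0.5087  0.3166 -0.0011]] 4.127648707426816
```

Emit:
send_rows:
  series: "0 -1.55 0 -161.9 30.4 53.5 0.75; 0 -1.55 0 -161.9 30.4 53.5 0.75; 0 -1.55 0 -161.9 30.4 53.5 0.75; 0 -1.55 0 -161.9 30.4 53.5 0.75; 0 -1.55 0 -161.9 30.4 53.5 0.75; 0 -1.55 0 -161.9 30.4 53.5 0.75; 0 -1.55 0 -161.9 30.4 53.5 0.75; 0 -1.55 0 -161.9 30.4 53.5 0.75; 0 -1.55 0 -161.9 30.4 53.5 0.75; 0 -1.55 0 -161.9 30.4 53.5 0.75; 0 -1.55 0 -161.9 30.4 53.5 0.75; 0 -1.55 0 -161.9 30.4 53.5 0.75; 0 -1.55 0 -161.9 30.4 53.5 0.75; 0 -1.55 0 -161.9 70 53.5 0.75; 0 -1.55 0 -161.9 110 53.5 0.75; 0 -1.55 0 -161.9 130 53.5 0.75; 0 -1.55 0 -161.9 130 53.5 0.75; 0 -1.55 0 -161.9 130 53.5 0.75; 0 -1.55 0 -161.9 130 53.5 0.75"

```text
clock: 21.58
position: [0.4332, 0.1684, 0.0616]
tool_rot: [-1.571, -0.001, 1.63]
force: [0.1, 0.3, -0.1]
grip_width: 0.064
```

Run:
```python
from h import *
plan((.4329,.1676,.0125,1.63))
im=grab("scene","pics/s11.png"); crop(im,210,365,130,230,5.1,"pics/s11c.png")
im=grab("top","pics/t11.png");crop(im,140,290,140,240,5.2,"pics/t11c.png")
c,a,sz,rc=plate("top",im,(.454,.298)); print(c.round(4),round(a,3),sz.round(1))
```

```text
t 21.58 pos [433.2 168.4  61.6] rpy [-1.5706e+00 -9.0000e-04  1.6303e+00] F [ 0.1  0.3 -0.1] w 64.0
-0.000 0.000 0.001 -0.8 49.1 0.4
[0.4194 0.2241] 1.226 [257.5 190.5]
```

View pics/s11c.png

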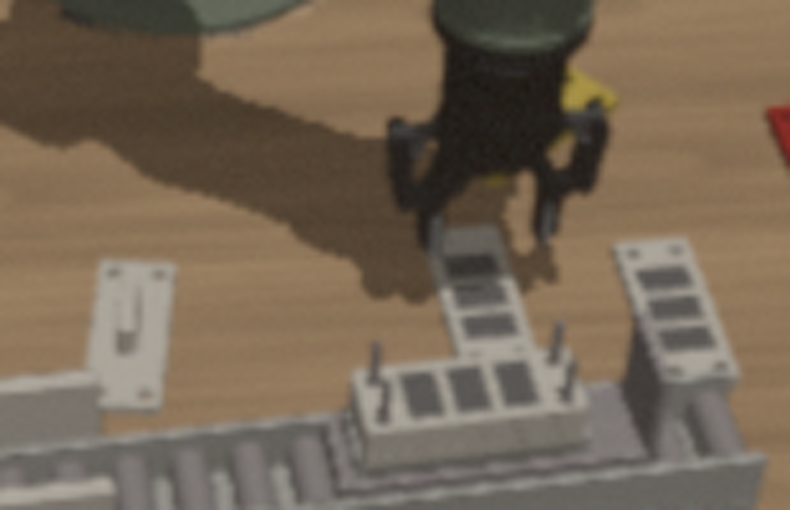

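View pics/t11c.png

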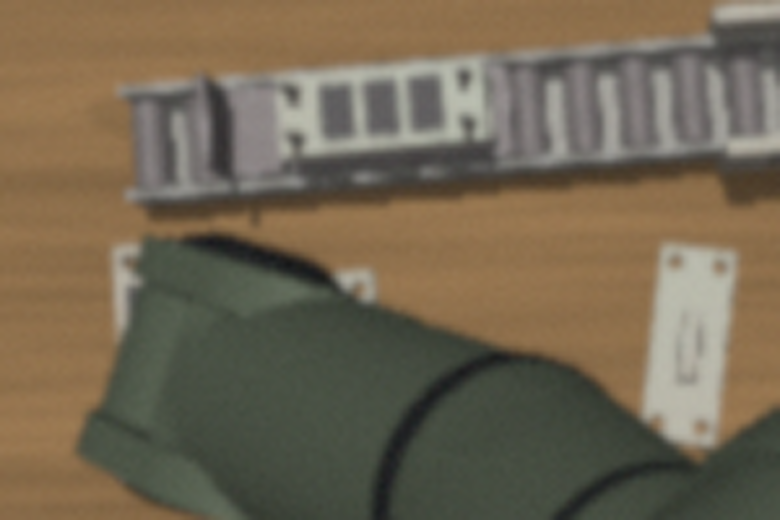

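Emit:
send_rows:
  series: "0 0 0 -0.8 25 0.4 0.75; 0 0 0 -0.8 40 0.4 0.75; 0 0 0 -0.8 46 0.4 0.75; 0 0 0 -0.8 49 0.4 0.75; 0 0 0 -0.8 49 0.4 0.75; 0 0 0 -0.8 49 0.4 0.6; 0 0 0 -0.8 49 0.4 0.5; 0 0 0 -0.8 49 0.4 0.4; 0 0 0 -0.8 49 0.4 0.4; 0 0 0 -0.8 49 0.4 0.4; 0 0 0 -0.8 49 0.4 0.4"

```text
clock: 22.6
position: [0.4331, 0.1673, 0.013]
tool_rot: [-1.572, -0.0, 1.63]
force: [-4.2, -1.8, 16.1]
grip_width: 0.0482
```

Run:
```python
from h import *
plan((.4329,.1676,.185,1.63),(.5986,.1275,.185,.08))
```

```text
t 22.6 pos [433.1 167.3  13. ] rpy [-1.5717e+00 -5.0000e-04  1.6299e+00] F [-4.2 -1.8 16.1] w 48.2
0.001 -0.000 0.000 0.4 -172.0 -0.0
0.000 1.550 0.001 -49.4 -171.9 -163.1
```

Emit:
send_rows:
  series: "0 0 0 0 -20 0 0.4; 0 0 0 0 -60 0 0.4; 0 0 0 0 -100 0 0.4; 0 0 0 0 -140 0 0.4; 0 0 0 0 -172 0 0.4; 0 1.55 0 -49.4 -172 -163.1 0.4; 0 1.55 0 -49.4 -172 -163.1 0.4; 0 1.55 0 -49.4 -172 -163.1 0.4; 0 1.55 0 -49.4 -172 -163.1 0.4; 0 1.55 0 -49.4 -172 -163.1 0.4; 0 1.55 0 -49.4 -172 -163.1 0.4; 0 1.55 0 -49.4 -172 -163.1 0.4; 0 1.55 0 -49.4 -172 -163.1 0.4; 0 1.55 0 -49.4 -172 -163.1 0.4; 0 1.55 0 -49.4 -172 -163.1 0.4; 0 1.55 0 -49.4 -172 -163.1 0.4; 0 1.55 0 -49.4 -172 -163.1 0.4; 0 1.55 0 -49.4 -172 -163.1 0.4; 0 1.55 0 -49.4 -172 -163.1 0.4; 0 1.55 0 -49.4 -172 -163.1 0.4"

```text
clock: 24.27
position: [0.5984, 0.1275, 0.1842]
tool_rot: [-1.57, 0.0, 0.083]
force: [-0.3, -2.0, -0.2]
grip_width: 0.0478
```

Emit:
send_rows:
  series: "0 0 0 0 0 0 0.4; 0 0 0 0 0 0 0.4; 0 0 0 0 0 0 0.4"

```text
clock: 24.52
position: [0.5984, 0.1272, 0.1836]
tool_rot: [-1.57, 0.001, 0.081]
force: [-1.1, -0.2, -0.1]
grip_width: 0.0479
```

Run:
```python
from h import *
plan((.5986,.1275,.1265,.08),(.5986,.1275,.115,.08))
im=grab("scene","pics/s12.png"); crop(im,260,365,140,230,7.5,"pics/s12c.png")
```

```text
t 24.52 pos [598.4 127.2 183.6] rpy [-1.5703e+00  9.0000e-04  8.0900e-02] F [-1.1 -0.2 -0.1] w 47.9
-0.001 0.001 -0.001 0.3 57.1 0.2
-0.001 0.001 -0.001 0.3 68.6 0.2
```

View pics/s12c.png

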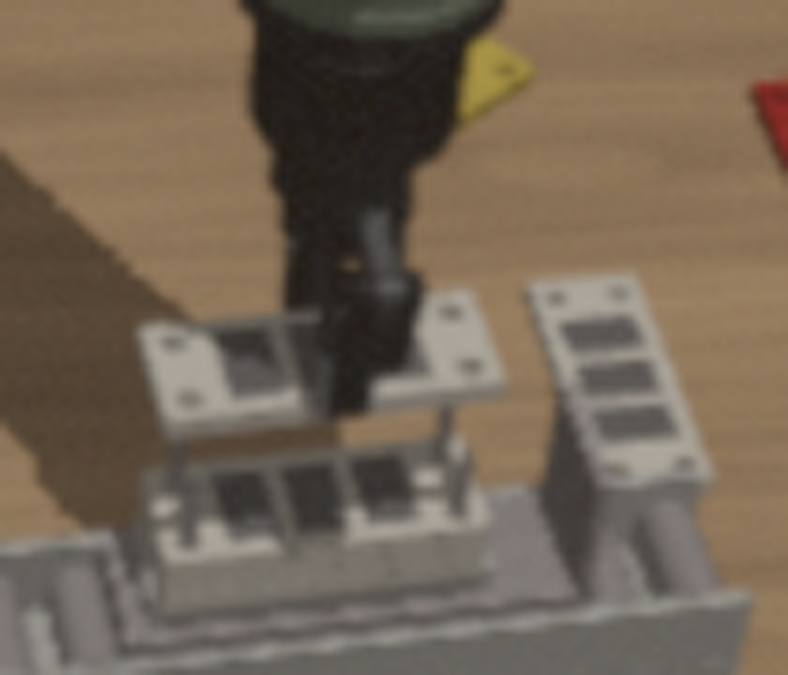

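Emit:
send_rows:
  series: "0 0.001 0 0.3 15 4.2 0.4; 0 0.001 0 0.3 30 4.2 0.4; 0 0.001 0 0.3 36 4.2 0.4; 0 0.001 0 0.3 42 4.2 0.4; 0 0.001 0 0.3 48 4.2 0.4; 0 0.001 0 0.3 54 4.2 0.4; 0 0.001 0 0.3 54 4.2 0.4"

```text
clock: 25.15
position: [0.598, 0.1313, 0.1286]
tool_rot: [-1.571, 0.002, 0.079]
force: [0.0, 0.1, 0.1]
grip_width: 0.0478
```

Run:
```python
from h import *
plan((.5986,.1315,.115,.08))
im=grab("scene","pics/s13.png"); crop(im,260,365,140,230,7.5,"pics/s13c.png")
```

```text
t 25.15 pos [598.  131.3 128.6] rpy [-1.5707  0.0018  0.079 ] F [0.  0.1 0.1] w 47.8
-0.000 -0.001 -0.002 0.6 13.6 0.1
```

View pics/s13c.png

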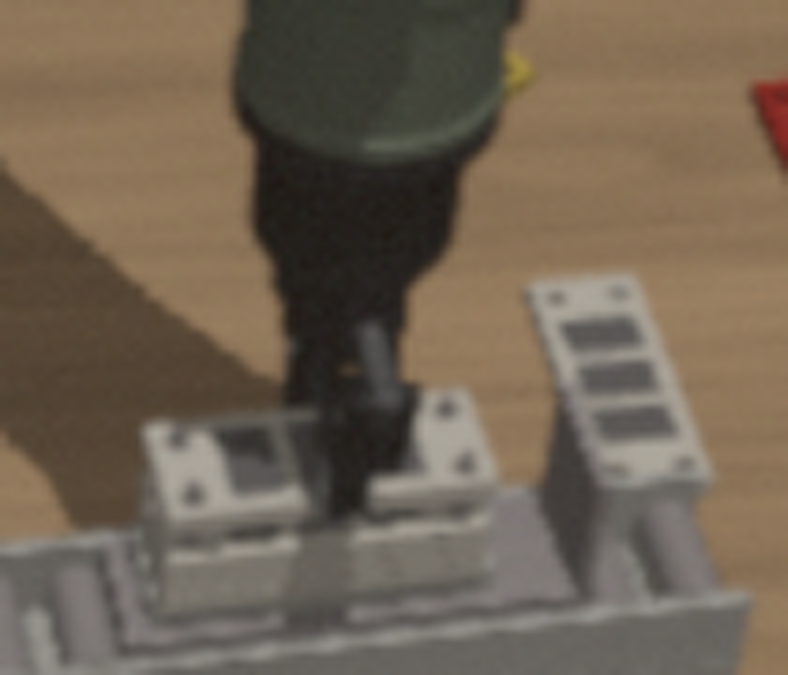

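Engaged with no force. Down to z≈0.1145, release, rise.

Emit:
send_rows:
  series: "0 0 0 0.4 6 0 0.4; 0 0 0 0.4 11 0 0.4; 0 0 0 0.4 14 0 0.4; 0 0 0 0.4 14 0 0.4; 0 0 0 0.4 14 0 0.6; 0 0 0 0.4 14 0 0.75; 0 0 0 0.4 14 0 0.75; 0 0 0 0 -5 0 0.75; 0 0 0 0 -40 0 0.75; 0 0 0 0 -62 0 0.75; 0 0 0 0 -62 0 0.75; 0 0 0 0 -62 0 0.75; 0 0 0 0 -62 0 0.75"

```text
clock: 26.28
position: [0.5983, 0.1313, 0.1912]
tool_rot: [-1.571, 0.001, 0.079]
force: [-0.8, 0.2, 0.1]
grip_width: 0.0637
```

Run:
```python
from h import *
plan()
im=grab("scene","pics/s14.png"); crop(im,260,365,140,230,7.5,"pics/s14c.png")
im=grab("top","pics/t14.png")
c,a,sz,rc=plate("top",im,(.454,.298)); print(c.round(4),round(a,3),sz.round(1))
```

```text
t 26.28 pos [598.3 131.3 191.2] rpy [-1.5707e+00  9.0000e-04  7.8800e-02] F [-0.8  0.2  0.1] w 63.7
[0.4546 0.2933] 0.001 [132.6  52.7]
```

View pics/s14c.png

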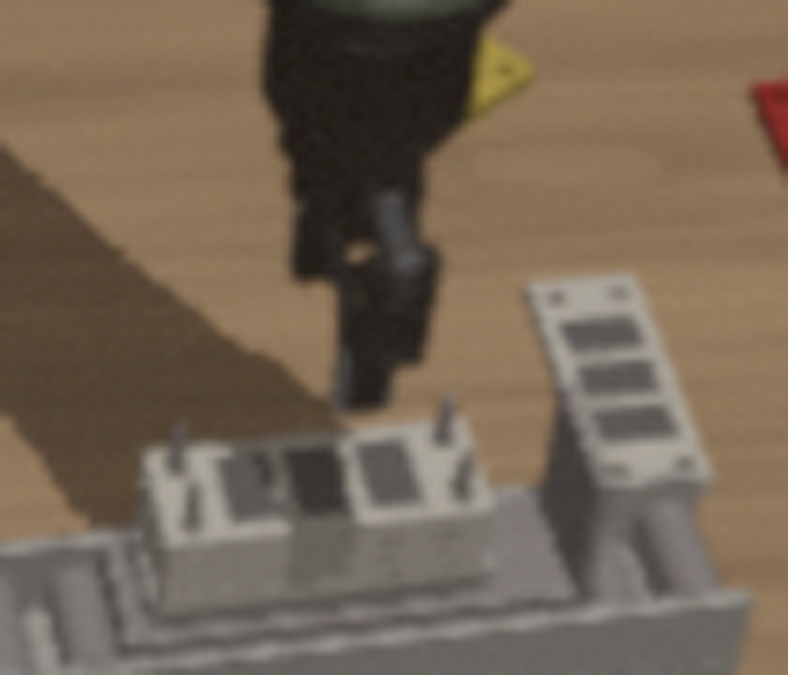

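```bash
cat >> h.py <<'E'
def plate2(n,im,xy,z=.01):
    hsv=cv2.cvtColor(im,cv2.COLOR_BGR2HSV); m=((hsv[:,:,1]<70)&(hsv[:,:,2]>60)).astype(np.uint8)
    cs,_=cv2.findContours(m,cv2.RETR_EXTERNAL,cv2.CHAIN_APPROX_NONE); u=proj(n,[*xy,z])[0]
    cs=[c for c in cs if cv2.contourArea(c)>200]
    c=min(cs,key=lambda c:np.linalg.norm(c.reshape(-1,2).mean(0)-u))
    f=np.zeros_like(m); cv2.drawContours(f,[c],-1,1,-1); v,uu=np.nonzero(f)
    W=back(n,np.c_[uu,v].astype(float),z)[:,:2]; C=W.mean(0); w,V=np.linalg.eigh(np.cov((W-C).T)); e=V[:,1]
    a=np.arctan2(e[1],e[0]); a=(a+np.pi/2)%np.pi-np.pi/2
    return C,a,np.sqrt(12*w)*1e3
E
python3 - <<'E'
from h import *
im=cv2.imread("pics/t14.png"); print(plate2("top",im,(.454,.298)))
im=cv2.imread("pics/top0raw.png")
for xy in [(.4278,-.1802),(.4466,-.0643),(.4276,.0693),(.4329,.1676),(.4234,.3089)]: print(plate2("top",im,xy))
E
```

```text
(array([0.45471961, 0.29327703]), np.float64(0.03596341370817635), array([ 53.01108499, 131.64417466]))
(array([ 0.42769335, -0.18014497]), np.float64(-0.11244846835343836), array([ 52.71502223, 132.47364294]))
(array([ 0.44672121, -0.06428985]), np.float64(-0.1388982725757062), array([ 52.34092488, 132.32668279]))
(array([0.42763298, 0.06930753]), np.float64(0.13378515295433546), array([ 52.8759133 , 132.44963124]))
(array([0.43300143, 0.16757367]), np.float64(0.06320908490162047), array([ 53.12170956, 132.90302452]))
(array([0.42336159, 0.3088957 ]), np.float64(0.054341637523425135), array([ 53.21207041, 132.00377049]))
```

Run:
```python
from h import *
plan((.4567,.2933,.16,1.607))
```

```text
t 26.38 pos [598.  131.4 190.6] rpy [-1.5707  0.002   0.079 ] F [ 0.1  0.3 -0.2] w 64.0
-0.002 -1.528 -0.002 -128.1 30.9 172.6
```

Emit:
send_rows:
  series: "-0.002 -1.528 -0.002 -128.1 0 172.6 0.75; -0.002 -1.528 -0.002 -128.1 0 172.6 0.75; -0.002 -1.528 -0.002 -128.1 0 172.6 0.75; -0.002 -1.528 -0.002 -128.1 0 172.6 0.75; -0.002 -1.528 -0.002 -128.1 0 172.6 0.75; -0.002 -1.528 -0.002 -128.1 0 172.6 0.75; -0.002 -1.528 -0.002 -128.1 0 172.6 0.75; -0.002 -1.528 -0.002 -128.1 0 172.6 0.75; -0.002 -1.528 -0.002 -128.1 30 172.6 0.75; -0.002 -1.528 -0.002 -128.1 30 172.6 0.75; -0.002 -1.528 -0.002 -128.1 30 172.6 0.75; -0.002 -1.528 -0.002 -128.1 30 172.6 0.75; -0.002 -1.528 -0.002 -128.1 30 172.6 0.75; -0.002 -1.528 -0.002 -128.1 70 172.6 0.75; -0.002 -1.528 -0.002 -128.1 110 172.6 0.75; -0.002 -1.528 -0.002 -128.1 130 172.6 0.75; -0.002 -1.528 -0.002 -128.1 130 172.6 0.75; -0.002 -1.528 -0.002 -128.1 130 172.6 0.75; -0.002 -1.528 -0.002 -128.1 130 172.6 0.75"

```text
clock: 27.97
position: [0.4573, 0.2942, 0.0629]
tool_rot: [-1.573, -0.001, 1.606]
force: [1.6, 0.3, -0.4]
grip_width: 0.0643
```

Run:
```python
from h import *
plan((.4567,.2933,.0125,1.607))
im=grab("scene","pics/s15.png"); crop(im,260,365,140,230,7.5,"pics/s15c.png")
im=grab("top","pics/t15.png"); crop(im,140,290,140,240,5.2,"pics/t15c.png")
print(plate2("top",im,(.4466,-.0643)))
```

```text
t 27.97 pos [457.3 294.2  62.9] rpy [-1.5734e+00 -1.2000e-03  1.6059e+00] F [ 1.6  0.3 -0.4] w 64.3
0.003 -0.001 0.001 -0.9 50.4 0.8
(array([ 0.6124919 , -0.03374497]), np.float64(-1.4888478657422466), array([ 99.71941562, 645.90495164]))
```

View pics/s15c.png

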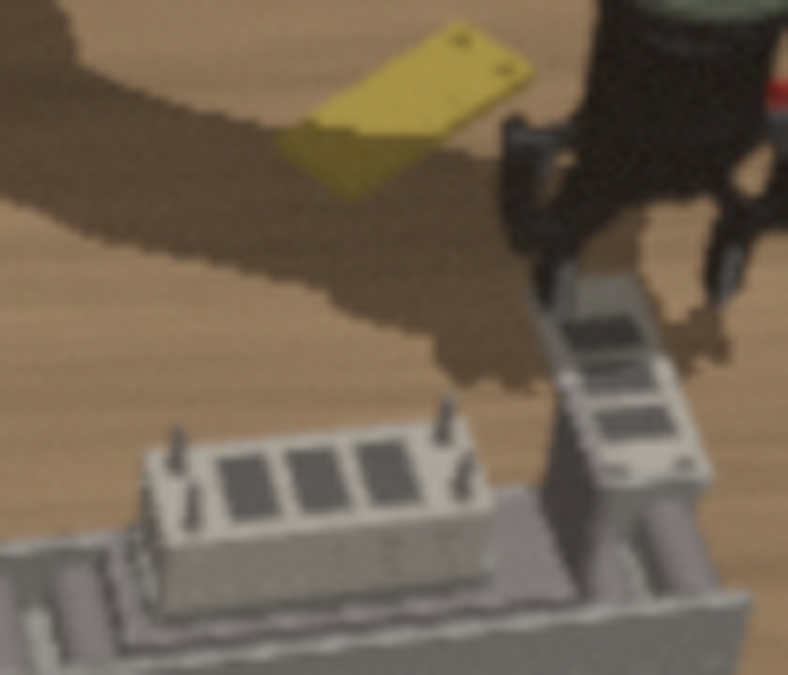

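View pics/t15c.png

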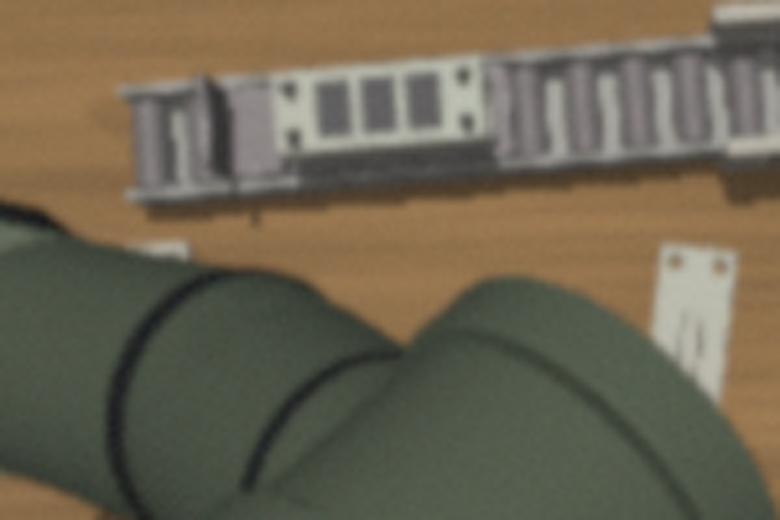

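Run:
```python
from h import *
R=Ro.from_euler('z',1.606)
c=np.array([.4573,.2942,.0545])
P=c+R.apply([[.032,0,0],[-.032,0,0]])
print((proj("scene",P)-[260,140])*7.5)
q=np.array([.4567,.2933,.01])+Ro.from_euler('z',.036).apply([[-.065,-.025,0],[-.065,.025,0],[.065,-.025,0],[.065,.025,0]])
print((proj("scene",q)-[260,140])*7.5)
```

```text
[[702.33362499 296.54453309]
 [559.05350853 307.76414624]]
[[525.76938077 276.66936471]
 [632.25130858 268.36070323]
 [594.79191762 483.95078781]
 [707.63524269 474.53454361]]
```

Emit:
send_rows:
  series: "0.001 0 0 0 25 0.3 0.75; 0.001 0 0 0 40 0 0.75; 0.001 0 0 0 46 0 0.75; 0.001 0 0 0 49 0 0.75; 0.001 0 0 0 49 0 0.75; 0.001 0 0 0 49 0 0.6; 0.001 0 0 0 49 0 0.5; 0.001 0 0 0 49 0 0.4; 0.001 0 0 0 49 0 0.4; 0.001 0 0 0 49 0 0.4; 0.001 0 0 0 49 0 0.4"

```text
clock: 28.98
position: [0.4575, 0.2939, 0.0141]
tool_rot: [-1.573, -0.001, 1.607]
force: [-2.1, -1.5, 11.9]
grip_width: 0.0477
```

Run:
```python
from h import *
plan((.4567,.2933,.185,1.607),(.5986,.1295,.185,.08))
```

```text
t 28.98 pos [457.5 293.9  14.1] rpy [-1.5731e+00 -8.0000e-04  1.6069e+00] F [-2.1 -1.5 11.9] w 47.7
0.002 -0.000 0.001 -0.4 -170.9 0.5
0.001 1.527 0.002 -169.2 -170.7 -135.4
```

Emit:
send_rows:
  series: "0 0 0 0 -20 0 0.4; 0 0 0 0 -60 0 0.4; 0 0 0 0 -100 0 0.4; 0 0 0 0 -140 0 0.4; 0 0 0 0 -171 0 0.4; 0.001 1.527 0.002 -169.2 -171 -135.4 0.4; 0.001 1.527 0.002 -169.2 -171 -135.4 0.4; 0.001 1.527 0.002 -169.2 -171 -135.4 0.4; 0.001 1.527 0.002 -169.2 -171 -135.4 0.4; 0.001 1.527 0.002 -169.2 -171 -135.4 0.4; 0.001 1.527 0.002 -169.2 -171 -135.4 0.4; 0.001 1.527 0.002 -169.2 -171 -135.4 0.4; 0.001 1.527 0.002 -169.2 -171 -135.4 0.4; 0.001 1.527 0.002 -169.2 -171 -135.4 0.4; 0.001 1.527 0.002 -169.2 -171 -135.4 0.4; 0.001 1.527 0.002 -169.2 -171 -135.4 0.4; 0.001 1.527 0.002 -169.2 -171 -135.4 0.4; 0.001 1.527 0.002 -169.2 -171 -135.4 0.4; 0.001 1.527 0.002 -169.2 -171 -135.4 0.4; 0.001 1.527 0.002 -169.2 -171 -135.4 0.4"

```text
clock: 30.65
position: [0.5984, 0.1294, 0.1842]
tool_rot: [-1.571, 0.001, 0.084]
force: [-0.0, -0.6, -1.5]
grip_width: 0.0478
```

Emit:
send_rows:
  series: "0 0 0 0 0 0 0.4; 0 0 0 0 0 0 0.4; 0 0 0 0 0 0 0.4"

```text
clock: 30.9
position: [0.5984, 0.1292, 0.1837]
tool_rot: [-1.571, 0.001, 0.081]
force: [-0.2, 0.1, -1.2]
grip_width: 0.0475
```

Run:
```python
from h import *
plan((.5986,.1295,.1265,.08))
im=grab("scene","pics/s16.png"); crop(im,260,365,140,230,7.5,"pics/s16c.png")
```

```text
t 30.9 pos [598.4 129.2 183.7] rpy [-1.5709e+00  1.3000e-03  8.1200e-02] F [-0.2  0.1 -1.2] w 47.5
0.000 0.001 -0.001 0.3 57.2 0.3
```

View pics/s16c.png

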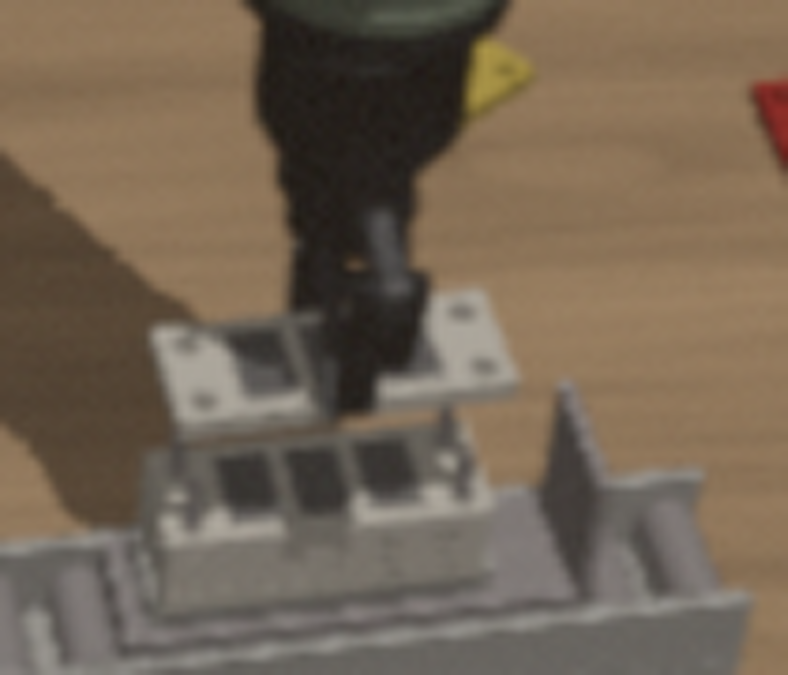

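Emit:
send_rows:
  series: "0 0 0 0.3 15 -0.5 0.4; 0 0 0 0.3 28 -0.5 0.4; 0 0 0 0.3 34 -0.5 0.4; 0 0 0 0.3 40 -0.5 0.4; 0 0 0 0.3 45 -0.5 0.4; 0 0 0 0.3 50 -0.5 0.4; 0 0 0 0.3 54 -0.5 0.4; 0 0 0 0.3 57 -0.5 0.4; 0 0 0 0.3 58.5 -0.5 0.4; 0 0 0 0.3 58.5 -0.5 0.4; 0 0 0 0.3 58.5 -0.5 0.4"

```text
clock: 31.87
position: [0.5985, 0.1287, 0.1252]
tool_rot: [-1.571, 0.001, 0.08]
force: [-2.1, -0.4, -1.5]
grip_width: 0.0471
```

Run:
```python
from h import *
plan()
im=grab("scene","pics/s17.png"); crop(im,260,365,140,230,7.5,"pics/s17c.png")
```

```text
t 31.87 pos [598.5 128.7 125.2] rpy [-1.5712e+00  1.4000e-03  8.0000e-02] F [-2.1 -0.4 -1.5] w 47.1
```

View pics/s17c.png

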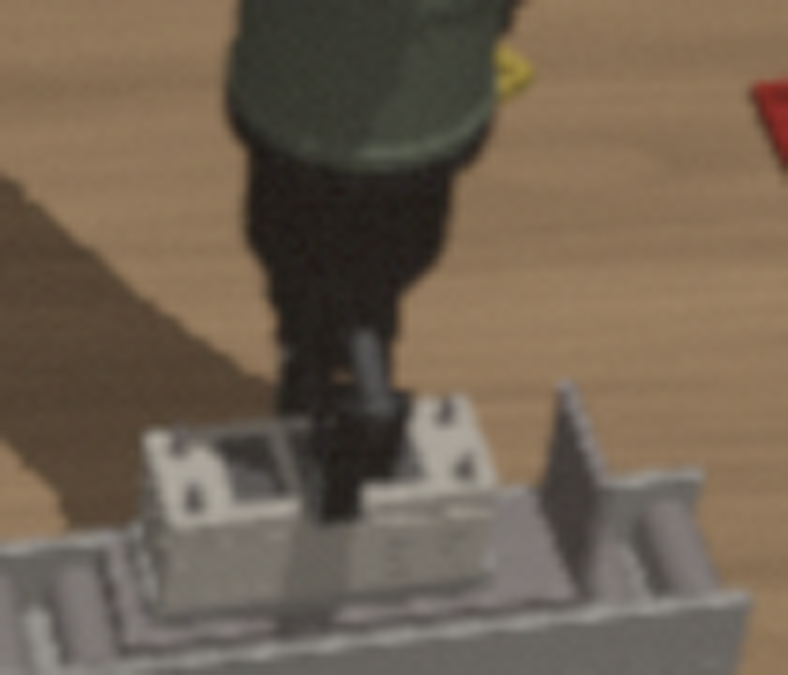

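Emit:
send_rows:
  series: "0 0 0 0 0 0 0.6; 0 0 0 0 0 0 0.75; 0 0 0 0 0 0 0.75; 0 0 0 0 -20 0 0.75; 0 0 0 0 -60 0 0.75; 0 0 0 0 -75 0 0.75; 0 0 0 0 -75 0 0.75; 0 0 0 0 -75 0 0.75; 0 0 0 0 -75 0 0.75"

```text
clock: 32.67
position: [0.5986, 0.1286, 0.1998]
tool_rot: [-1.571, 0.001, 0.08]
force: [0.0, -0.6, 0.2]
grip_width: 0.0639
```

Run:
```python
from h import *
plan((.4487,-.0643,.16,-1.710))
im=grab("scene","pics/s18.png"); crop(im,210,365,130,230,5.1,"pics/s18c.png")
im=grab("top","pics/t18.png"); crop(im,230,330,160,240,7,"pics/t18c.png")
```

```text
t 32.67 pos [598.6 128.6 199.8] rpy [-1.5713e+00  1.4000e-03  7.9900e-02] F [ 0.  -0.6  0.2] w 63.9
0.002 1.790 -0.001 -164.8 40.1 -180.3
```

View pics/s18c.png

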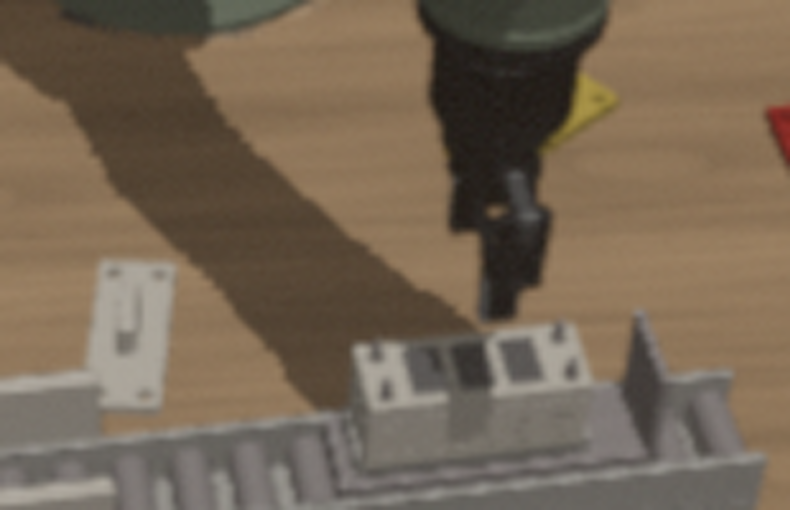

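View pics/t18c.png

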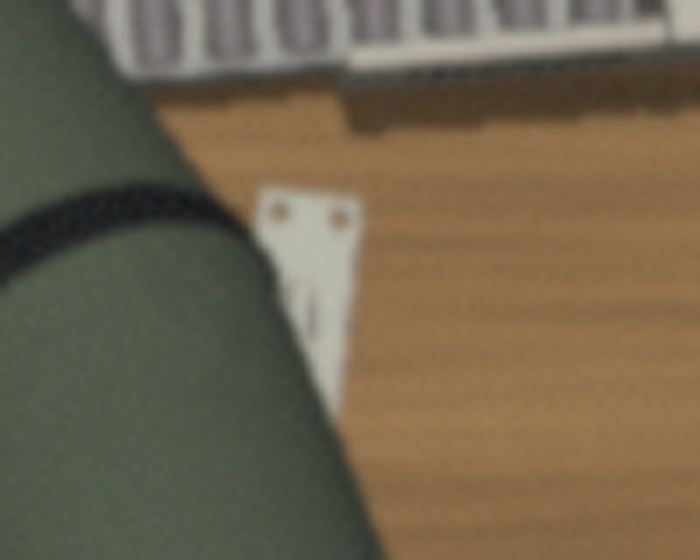

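Five tiers are stacked flat and the cover hasn't moved. Going to the cover.

Emit:
send_rows:
  series: "0.002 1.79 -0.001 -164.8 40 -180.3 0.5; 0.002 1.79 -0.001 -164.8 40 -180.3 0.5; 0.002 1.79 -0.001 -164.8 40 -180.3 0.5; 0.002 1.79 -0.001 -164.8 40 -180.3 0.5; 0.002 1.79 -0.001 -164.8 40 -180.3 0.5; 0.002 1.79 -0.001 -164.8 40 -180.3 0.5; 0.002 1.79 -0.001 -164.8 40 -180.3 0.5; 0.002 1.79 -0.001 -164.8 40 -180.3 0.5; 0.002 1.79 -0.001 -164.8 40 -180.3 0.5; 0.002 1.79 -0.001 -164.8 40 -180.3 0.5; 0.002 1.79 -0.001 -164.8 40 -180.3 0.5; 0.002 1.79 -0.001 -164.8 40 -180.3 0.5; 0.002 1.79 -0.001 -164.8 40 -180.3 0.5; 0.002 1.79 -0.001 -164.8 40 -180.3 0.5; 0.002 1.79 -0.001 -164.8 40 -180.3 0.5; 0.002 1.79 -0.001 -164.8 80 -180.3 0.5; 0.002 1.79 -0.001 -164.8 120 -180.3 0.5; 0.002 1.79 -0.001 -164.8 120 -180.3 0.5; 0.002 1.79 -0.001 -164.8 120 -180.3 0.5; 0.002 1.79 -0.001 -164.8 120 -180.3 0.5"

```text
clock: 34.43
position: [0.4491, -0.0642, 0.0817]
tool_rot: [-1.57, 0.0, -1.71]
force: [0.3, 0.2, 0.3]
grip_width: 0.0428
```

Run:
```python
from h import *
plan((.4487,-.0643,.0245,-1.710))
im=grab("scene","pics/s19.png"); crop(im,195,295,130,210,7.5,"pics/s19c.png")
im=grab("top","pics/t19.png"); crop(im,150,330,140,240,4.4,"pics/t19c.png")
```

```text
t 34.43 pos [449.1 -64.2  81.7] rpy [-1.5698e+00  2.0000e-04 -1.7100e+00] F [0.3 0.2 0.3] w 42.8
-0.001 0.000 -0.000 0.2 57.2 -0.4
```

View pics/s19c.png

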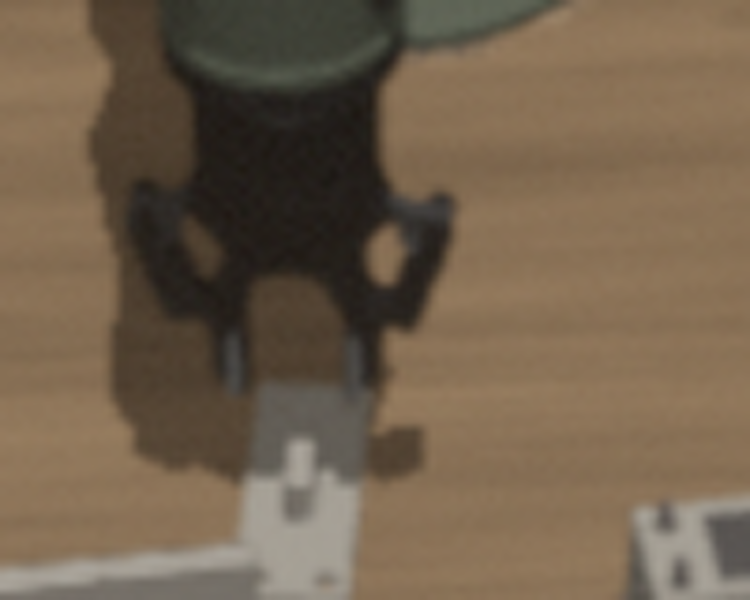

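View pics/t19c.png

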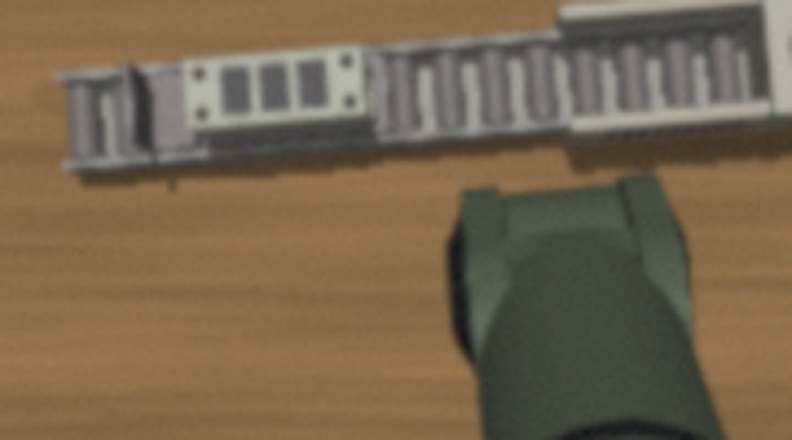

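Emit:
send_rows:
  series: "0 0 0 0.2 25 -0.4 0.5; 0 0 0 0.2 45 -0.4 0.5; 0 0 0 0.2 52 -0.4 0.5; 0 0 0 0.2 55.5 -0.4 0.5; 0 0 0 0.2 55.5 -0.4 0.5; 0 0 0 0.2 55.5 -0.4 0.35; 0 0 0 0.2 55.5 -0.4 0.2; 0 0 0 0.2 55.5 -0.4 0.08; 0 0 0 0.2 55.5 -0.4 0.05; 0 0 0 0.2 55.5 -0.4 0.05; 0 0 0 0.2 55.5 -0.4 0.05; 0 0 0 0.2 55.5 -0.4 0.05; 0 0 0 0.2 55.5 -0.4 0.05"

```text
clock: 35.62
position: [0.4489, -0.0644, 0.026]
tool_rot: [-1.569, 0.0, -1.71]
force: [-2.2, 0.9, 16.7]
grip_width: 0.0106
```

Run:
```python
from h import *
plan((.4487,-.0643,.20,-1.710),(.5986,.1292,.205,.08))
```

```text
t 35.62 pos [448.9 -64.4  26. ] rpy [-1.5685e+00  3.0000e-04 -1.7101e+00] F [-2.2  0.9 16.7] w 10.6
-0.002 -0.000 -0.000 -0.1 -174.0 0.2
-0.002 -1.790 0.002 -212.5 -178.6 121.8
```

Emit:
send_rows:
  series: "0 0 0 0 -20 0 0.05; 0 0 0 0 -60 0 0.05; 0 0 0 0 -100 0 0.05; 0 0 0 0 -140 0 0.05; -0.002 0 0 0 -178 0 0.05; -0.002 -1.79 0.002 -212.5 -178.6 121.8 0.05; -0.002 -1.79 0.002 -212.5 -178.6 121.8 0.05; -0.002 -1.79 0.002 -212.5 -178.6 121.8 0.05; -0.002 -1.79 0.002 -212.5 -178.6 121.8 0.05; -0.002 -1.79 0.002 -212.5 -178.6 121.8 0.05; -0.002 -1.79 0.002 -212.5 -178.6 121.8 0.05; -0.002 -1.79 0.002 -212.5 -178.6 121.8 0.05; -0.002 -1.79 0.002 -212.5 -178.6 121.8 0.05; -0.002 -1.79 0.002 -212.5 -178.6 121.8 0.05; -0.002 -1.79 0.002 -212.5 -178.6 121.8 0.05; -0.002 -1.79 0.002 -212.5 -178.6 121.8 0.05; -0.002 -1.79 0.002 -212.5 -178.6 121.8 0.05; -0.002 -1.79 0.002 -212.5 -178.6 121.8 0.05; -0.002 -1.79 0.002 -212.5 -178.6 121.8 0.05; -0.002 -1.79 0.002 -212.5 -178.6 121.8 0.05"
  force: 80

```text
clock: 37.28
position: [0.5982, 0.1289, 0.2042]
tool_rot: [-1.571, 0.001, 0.088]
force: [0.2, 0.5, -0.5]
grip_width: 0.0103
```

Emit:
send_rows:
  series: "0 0 0 0 0 0 0.05; 0 0 0 0 0 0 0.05; 0 0 0 0 0 0 0.05"

```text
clock: 37.53
position: [0.5983, 0.1291, 0.204]
tool_rot: [-1.571, 0.001, 0.078]
force: [-0.4, 0.6, -0.1]
grip_width: 0.01
```

Run:
```python
from h import *
plan((.5986,.1292,.147,.08))
im=grab("scene","pics/s20.png"); crop(im,260,365,140,230,7.5,"pics/s20c.png")
```

```text
t 37.53 pos [598.3 129.1 204. ] rpy [-1.5706e+00  1.5000e-03  7.7900e-02] F [-0.4  0.6 -0.1] w 10.0
-0.000 -0.002 -0.001 0.4 57.0 0.0
```

View pics/s20c.png

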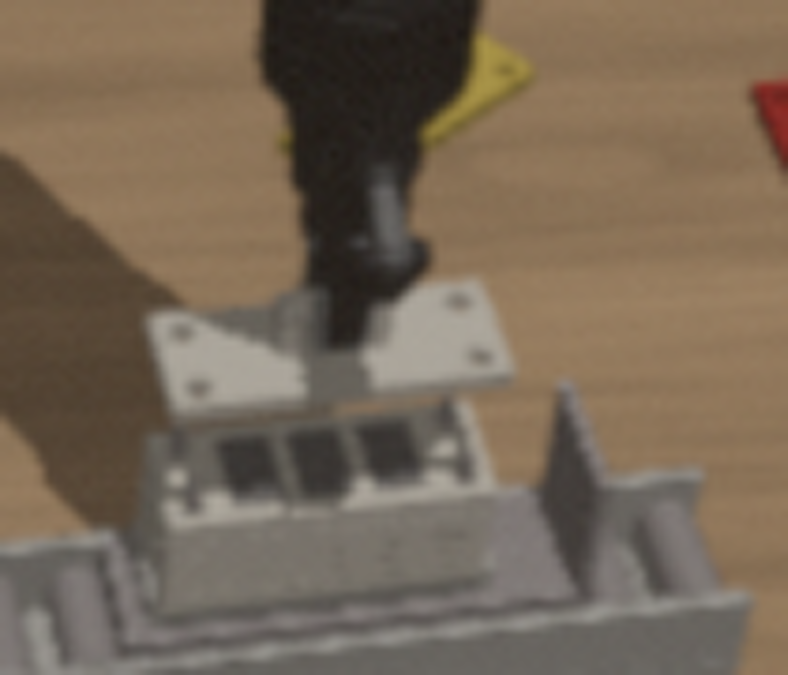

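Run:
```python
from h import *
held([[182,330],[200,387],[460,300],[482,356]],.186)
held([[187,343],[204,398],[462,313],[485,366]],.1837-.0041)
held([[187,340],[200,397],[462,312],[480,366]],.1838-.0034)
held([[175,343],[190,399],[450,313],[470,367]],.1836-.003)
```

```text
centre [0.5979 0.1267] yaw 0.076
centre [0.5979 0.1286] yaw 0.079
centre [0.598  0.1276] yaw 0.072
centre [0.5988 0.1233] yaw 0.079
```

Emit:
send_rows:
  series: "0 -0.002 0 0.3 20 1 0.05; 0 -0.002 0 0.3 32 1 0.05; 0 -0.002 0 0.3 38 1 0.05; 0 -0.002 0 0.3 43 1 0.05; 0 -0.002 0 0.3 48 1 0.05; 0 -0.002 0 0.3 52 1 0.05; 0 -0.002 0 0.3 52 1 0.05"

```text
clock: 38.17
position: [0.5983, 0.1302, 0.1511]
tool_rot: [-1.57, 0.002, 0.082]
force: [-1.1, -0.2, -0.9]
grip_width: 0.01
```

Run:
```python
from h import *
plan((.5986,.1302,.1465,.08))
im=grab("scene","pics/s21.png"); crop(im,260,365,140,230,7.5,"pics/s21c.png")
```

```text
t 38.17 pos [598.3 130.2 151.1] rpy [-1.5705  0.0024  0.0819] F [-1.1 -0.2 -0.9] w 10.0
-0.000 0.002 -0.002 0.3 4.6 -0.1
```

View pics/s21c.png

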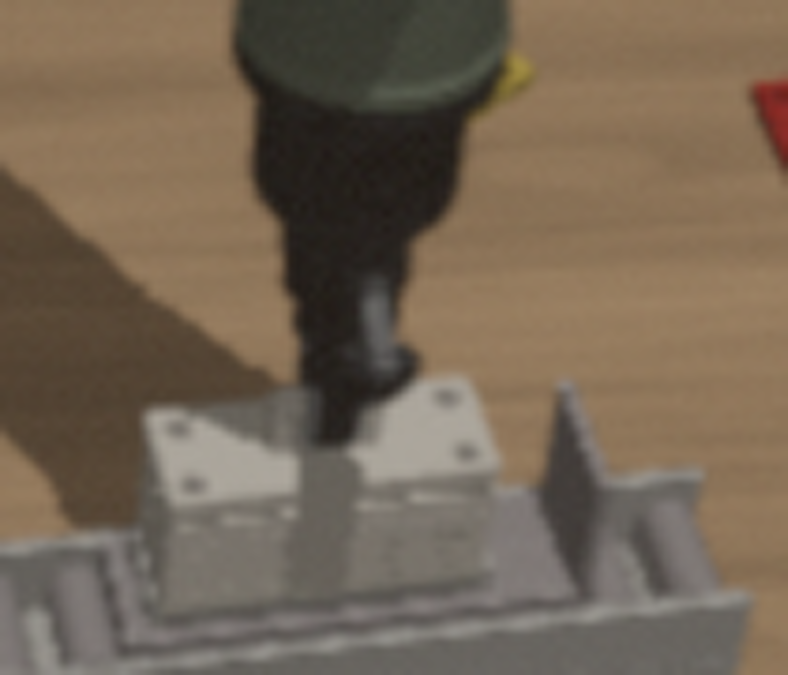

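Emit:
send_rows:
  series: "0 0 0 0.2 2 0 0.05; 0 0 0 0.2 4 0 0.05; 0 0 0 0.2 4.3 0 0.05; 0 0 0 0.2 4.3 0 0.05; 0 0 0 0.2 4.3 0 0.2; 0 0 0 0.2 4.3 0 0.35; 0 0 0 0.2 4.3 0 0.45; 0 0 0 0.2 4.3 0 0.45; 0 0 0 0.2 -15 0 0.45; 0 0 0 0.2 -50 0 0.45; 0 0 0 0.2 -80 0 0.45; 0 0 0 0.2 -80 0 0.45; 0 0 0 0.2 -80 0 0.45; 0 0 0 0.2 -80 0 0.45"

```text
clock: 39.38
position: [0.5987, 0.1301, 0.2315]
tool_rot: [-1.571, 0.002, 0.082]
force: [-0.3, -0.3, 0.1]
grip_width: 0.0384
```

Run:
```python
from h import *
plan()
im=grab("scene","pics/s22.png"); crop(im,260,365,140,230,7.5,"pics/s22c.png")
```

```text
t 39.38 pos [598.7 130.1 231.5] rpy [-1.5706  0.0018  0.0819] F [-0.3 -0.3  0.1] w 38.4
```

View pics/s22c.png

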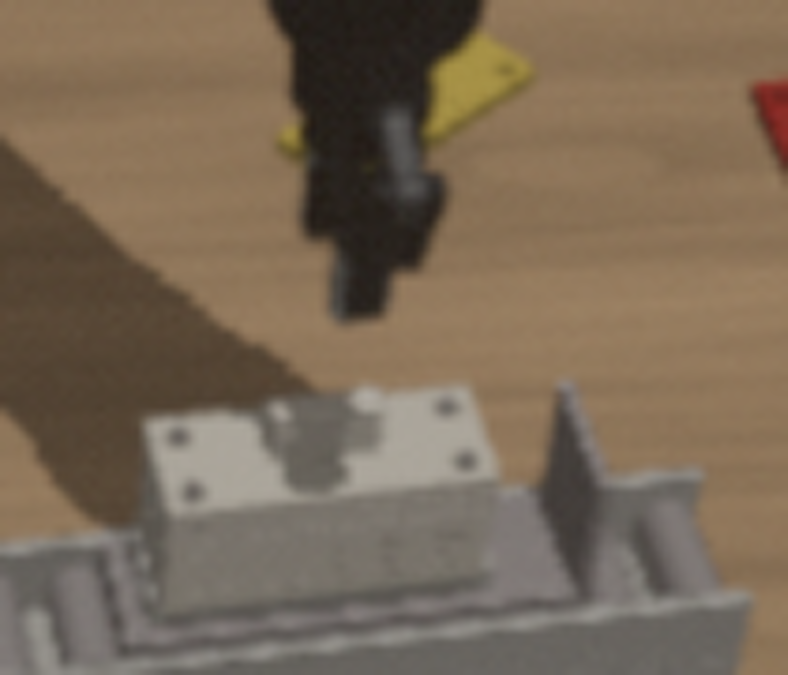

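Run:
```python
from h import *
plan((.588,.268,.20,.08),(.588,.268,.10,.08))
```

```text
t 39.43 pos [598.5 130.1 231. ] rpy [-1.5707  0.0027  0.082 ] F [-0.6  0.   0.8] w 38.4
-0.000 0.002 -0.003 1.0 31.0 138.3
-0.000 0.002 -0.003 1.2 131.0 138.3
```

Emit:
send_rows:
  series: "0 0 0 0.3 0 40 0; 0 0 0 0.6 0 80 0; 0 0.002 -0.001 1 20 120 0; 0 0.002 -0.002 1 31 138.3 0; 0 0.002 -0.002 1 31 138.3 0; 0 0.002 -0.002 1 31 138.3 0; 0 0.002 -0.002 1 60 138.3 0; 0 0.002 -0.002 1 95 138.3 0; 0 0.002 -0.002 1 120 138.3 0; 0 0.002 -0.002 1.2 131 138.3 0; 0 0.002 -0.002 1.2 131 138.3 0; 0 0.002 -0.002 1.2 131 138.3 0; 0 0.002 -0.002 1.2 131 138.3 0"
  force: 40

```text
clock: 40.52
position: [0.5893, 0.2684, 0.1025]
tool_rot: [-1.57, -0.002, 0.079]
force: [0.2, -0.2, 0.3]
grip_width: 0.0001
```

Run:
```python
from h import *
plan((.6096,-.037,.1,.08))
im=grab("scene","pics/s23.png"); crop(im,260,390,130,230,6,"pics/s23c.png")
im=grab("top","pics/t23.png"); crop(im,150,360,130,200,3.8,"pics/t23c.png")
```

```text
t 40.52 pos [589.3 268.4 102.5] rpy [-1.5696 -0.0023  0.0794] F [ 0.2 -0.2  0.3] w 0.1
-0.001 -0.001 0.002 -4.0 2.1 -306.0
```

View pics/s23c.png

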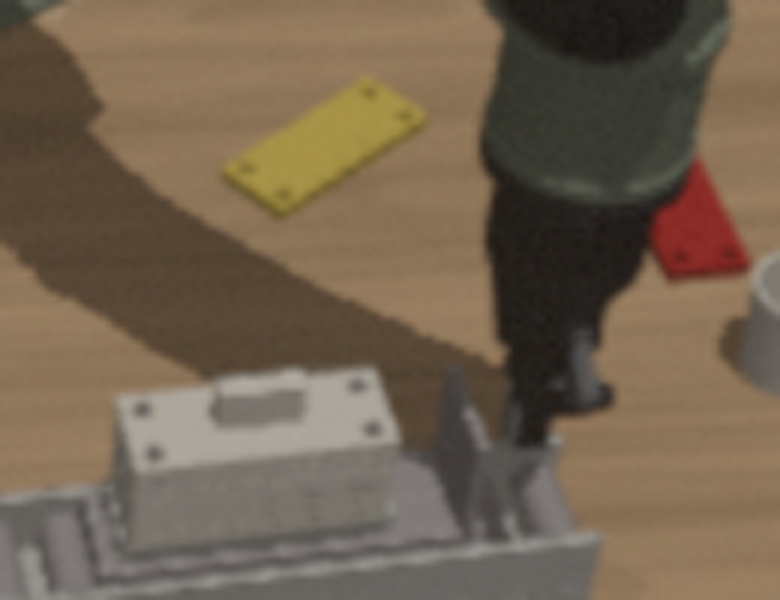

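View pics/t23c.png

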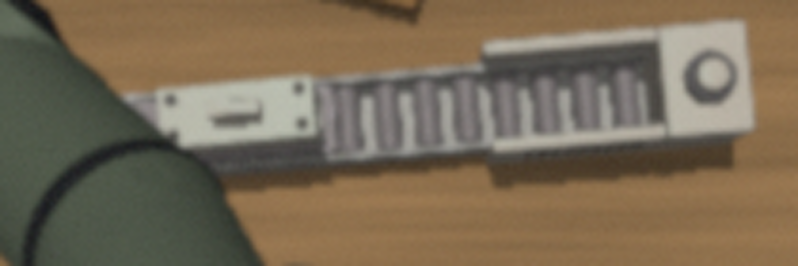

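Emit:
send_rows:
  series: "0 0 0 0 2 -8 0; 0 0 0 0 2 -16 0; 0 0 0 0 2 -24 0; 0 0 0 0 2 -33 0; 0 0 0 -0.5 2 -43 0; 0 0 0 -0.6 2 -53 0; 0 0 0 -0.7 2 -63 0; 0 0 0 -0.8 2 -73 0; 0 0 0 -1 2 -83 0; 0 0 0 -1.1 2 -93 0; 0 0 0 -1.3 2 -103 0; 0 0 0 -1.4 2 -113 0; 0 0 0 -1.5 2 -123 0; 0 0 0 -1.7 2 -133 0; 0 0 0 -1.8 2 -143 0; 0 0 0 -2 2 -153 0; 0 0 0 -2.1 2 -161 0; 0 0 0 -2.2 2 -167 0; 0 0 0 -2.2 2 -170 0; 0 0 0 -2.2 2 -170 0"

```text
clock: 42.28
position: [0.5996, 0.0974, 0.0984]
tool_rot: [-1.571, 0.001, 0.079]
force: [1.2, -0.2, -0.2]
grip_width: 0.0002
```

Run:
```python
from h import *
plan((.6096,-.037,.1,.08))
im=grab("scene","pics/s24.png"); crop(im,150,370,130,270,3.6,"pics/s24c.png")
```

```text
t 42.28 pos [599.6  97.4  98.4] rpy [-1.5712e+00  6.0000e-04  7.9000e-02] F [ 1.2 -0.2 -0.2] w 0.2
0.000 -0.001 -0.001 -0.7 -1.5 -134.8
```

View pics/s24c.png

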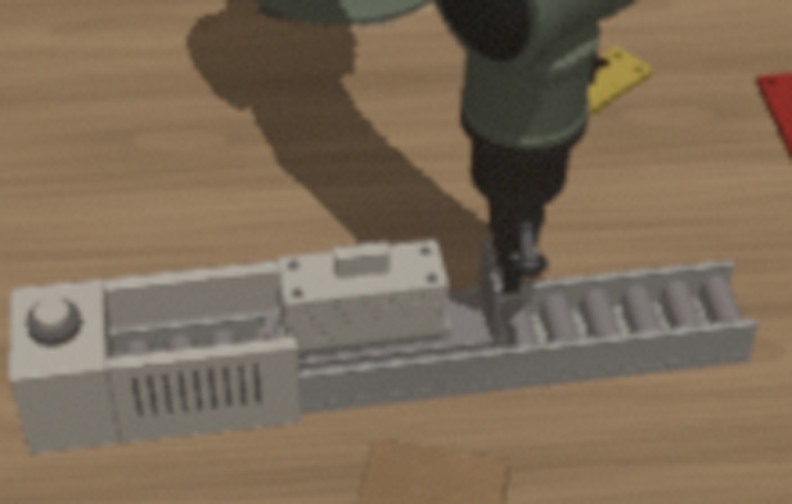

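Emit:
send_rows:
  series: "0 0 0 0 0 -8 0; 0 0 0 0 0 -17 0; 0 0 0 -0.1 0 -27 0; 0 0 0 -0.2 0 -37 0; 0 0 0 -0.3 0 -47 0; 0 0 0 -0.4 0 -57 0; 0 0 0 -0.5 0 -67 0; 0 0 0 -0.6 0 -77 0; 0 0 0 -0.7 0 -87 0; 0 0 0 -0.7 0 -97 0; 0 0 0 -0.7 0 -104 0; 0 0 0 -0.7 0 -110 0; 0 0 0 -0.7 0 -114 0; 0 0 0 -0.7 0 -118 0; 0 0 0 -0.7 0 -118 0; 0 0 0 -0.7 0 -118 0"

```text
clock: 43.67
position: [0.6087, -0.0193, 0.0987]
tool_rot: [-1.571, -0.001, 0.08]
force: [0.1, -0.3, 0.1]
grip_width: 0.0004
```

Run:
```python
from h import *
plan((.6096,-.037,.1,.08))
im=grab("scene","pics/s25.png"); crop(im,150,290,150,250,5.6,"pics/s25c.png")
```

```text
t 43.67 pos [608.7 -19.3  98.7] rpy [-1.5707e+00 -5.0000e-04  7.9800e-02] F [ 0.1 -0.3  0.1] w 0.4
-0.000 -0.000 0.001 -0.5 -1.3 -17.7
```

View pics/s25c.png

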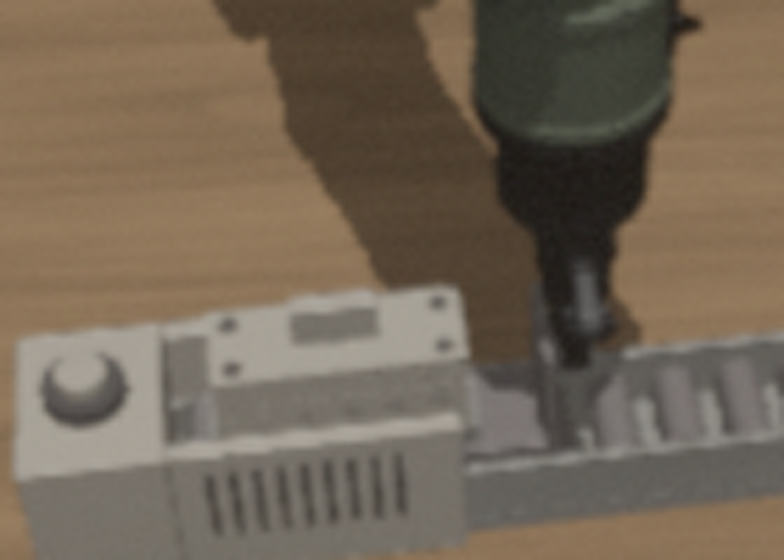

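Emit:
send_rows:
  series: "0 0 0 0 0 -4 0; 0 0 0 0 0 -8 0; 0 0 0 -0.2 0 -12 0; 0 0 0 -0.3 0 -14 0; 0 0 0 -0.3 0 -16 0; 0 0 0 -0.3 0 -16 0"

```text
clock: 44.22
position: [0.6095, -0.0315, 0.0988]
tool_rot: [-1.566, -0.001, 0.082]
force: [-2.1, 20.9, 2.3]
grip_width: -0.0
```

Emit:
send_rows:
  series: "0 0 0 0 0 -2 0; 0 0 0 0 0 -4 0; 0 0 0 0 0 -4 0"

```text
clock: 44.47
position: [0.6098, -0.0316, 0.0992]
tool_rot: [-1.562, -0.002, 0.085]
force: [-6.3, 37.6, 6.3]
grip_width: 0.0
```

Emit:
send_rows:
  series: "0 0 0 0 0 -2 0; 0 0 0 0 0 -3 0; 0 0 0 0 0 -3 0"

```text
clock: 44.72
position: [0.6102, -0.0318, 0.0995]
tool_rot: [-1.559, -0.002, 0.087]
force: [-7.7, 51.3, 9.7]
grip_width: -0.0001
```

Emit:
send_rows:
  series: "0 0 0 0 0 5 0; 0 0 0 0 0 15 0; 0 0 0 0 0 35 0; 0 0 0 0 0 35 0; 0 0 0 0 -20 35 0; 0 0 0 0 -60 35 0; 0 0 0 0 -100 35 0; 0 0 0 0 -100 35 0; 0 0 0 0 -100 35 0"

```text
clock: 45.47
position: [0.6083, -0.0079, 0.2009]
tool_rot: [-1.572, -0.004, 0.079]
force: [-0.8, -0.8, 0.5]
grip_width: 0.0001
```

Run:
```python
from h import *
plan()
im=grab("scene","pics/s26.png"); crop(im,145,285,150,250,5.6,"pics/s26c.png")
im=grab("top","pics/t26.png"); crop(im,260,360,130,190,8,"pics/t26c.png")
```

```text
t 45.47 pos [608.3  -7.9 200.9] rpy [-1.5716 -0.0041  0.079 ] F [-0.8 -0.8  0.5] w 0.1
```

View pics/s26c.png

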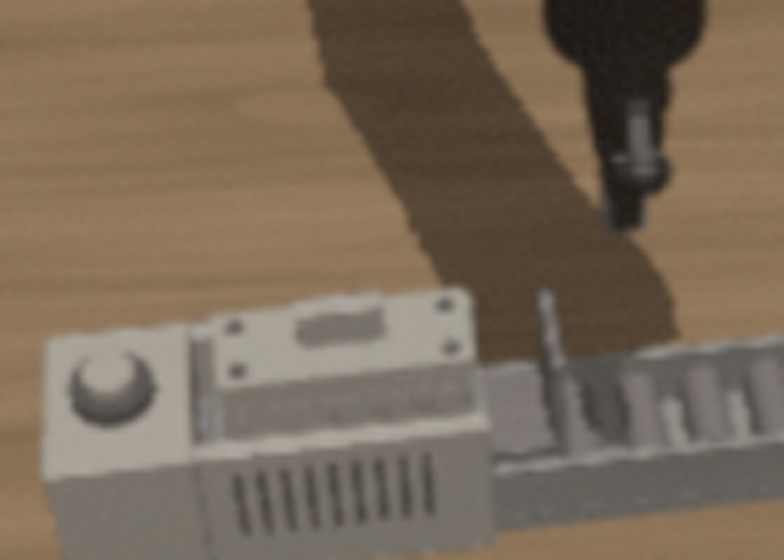

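View pics/t26c.png

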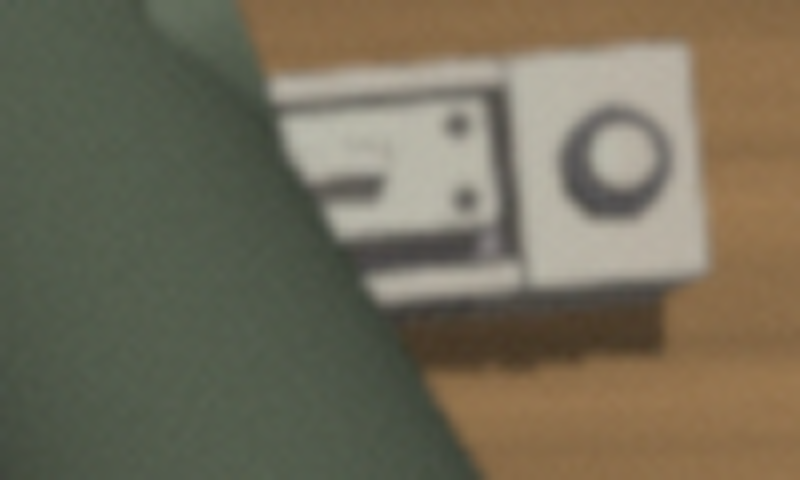

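Run:
```python
from h import *
print(back("top",[[260+628/8,130+157/8]],.118), back("scene",[[145+108/5.6,150+372/5.6]],.118)-[.0043,.0023,0])
s=monitor.observe()
# lane-geometry estimate: home carrier = TCP contact; button y in lane ~ -277
plan((.621,-.272,.20,.08))
```

```text
[[ 0.62130714 -0.27508106  0.118     ]] [[ 0.62331833 -0.27215942  0.118     ]]
t 45.57 pos [607.   -7.9 198.2] rpy [-1.571e+00  3.000e-04  7.930e-02] F [-0.9  0.3 -0.1] w 0.0
0.000 -0.001 -0.000 -7.0 -1.7 -264.4
```

Emit:
send_rows:
  series: "0 0 0 -5 -2 -265.5 0; 0 0 0 -5 -2 -265.5 0; 0 0 0 -5 -2 -265.5 0; 0 0 0 -5 -2 -265.5 0; 0 0 0 -5 -2 -265.5 0; 0 0 0 -5 -2 -265.5 0; 0 0 0 -5 -2 -265.5 0; 0 0 0 -5 -2 -265.5 0; 0 0 0 -5 20 -265.5 0; 0 0 0 -5 45 -265.5 0; 0 0 0 -5 58 -265.5 0; 0 0 0 -5 62 -265.5 0; 0 0 0 -5 62 -265.5 0; 0 0 0 -5 62 -265.5 0"

```text
clock: 46.73
position: [0.6239, -0.2719, 0.1371]
tool_rot: [-1.57, -0.001, 0.08]
force: [0.8, 0.4, 0.2]
grip_width: -0.0002
```

Run:
```python
from h import *
plan((.623,-.273,.123,.08))
im=grab("scene","pics/s27.png"); crop(im,145,285,150,250,5.6,"pics/s27c.png")
```

```text
t 46.73 pos [ 623.9 -271.9  137.1] rpy [-1.5704e+00 -7.0000e-04  8.0300e-02] F [0.8 0.4 0.2] w -0.2
-0.000 0.000 0.001 -1.0 14.1 -1.0
```

View pics/s27c.png

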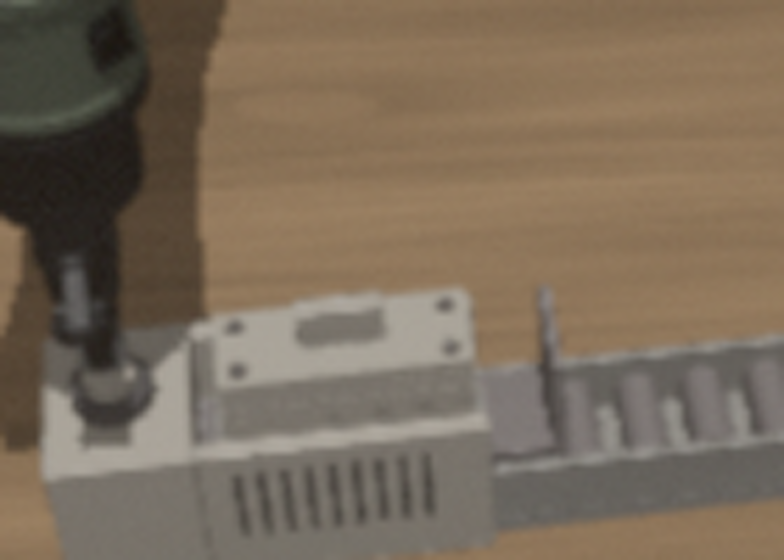

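Emit:
send_rows:
  series: "0 0 0 -0.5 4 -0.5 0; 0 0 0 -0.5 8 -0.5 0; 0 0 0 -0.5 11 -0.5 0; 0 0 0 -0.5 13 -0.5 0; 0 0 0 -0.5 13 -0.5 0"

```text
clock: 47.2
position: [0.6239, -0.273, 0.1266]
tool_rot: [-1.572, -0.003, 0.08]
force: [-9.8, 2.2, 36.6]
grip_width: -0.0
```

Emit:
send_rows:
  series: "0 0 0 0 1 0 0; 0 0 0 0 2 0 0; 0 0 0 0 2 0 0"

```text
clock: 47.45
position: [0.6241, -0.2731, 0.1262]
tool_rot: [-1.573, -0.003, 0.079]
force: [-19.5, 5.9, 58.6]
grip_width: 0.0002
```

Run:
```python
from h import *
plan()
im=grab("scene","pics/s28.png"); crop(im,145,215,180,235,10,"pics/s28c.png")
```

```text
t 47.45 pos [ 624.1 -273.1  126.2] rpy [-1.573  -0.0033  0.0794] F [-19.5   5.9  58.6] w 0.2
```

View pics/s28c.png

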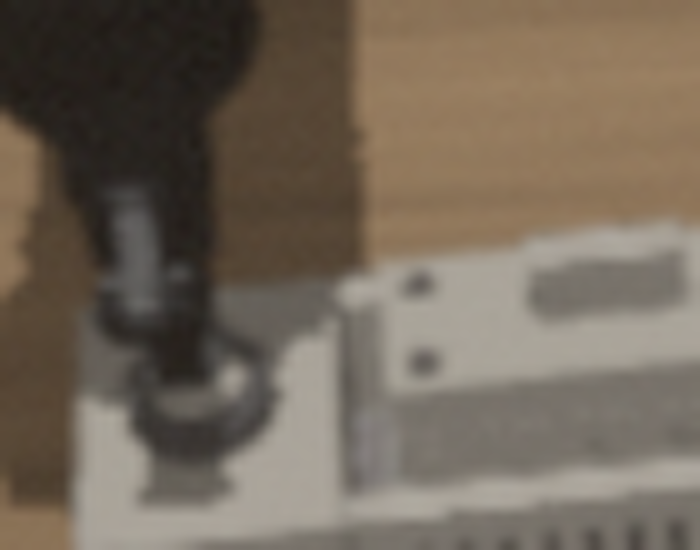

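Run:
```python
from h import *
off=np.array([.0043,.0023,0])
R=Ro.from_euler('z',.08)
th=np.linspace(0,2*np.pi,9)[:-1]
for nm,P in dict(tip=np.array([.6241,-.2731,.114])+R.apply([[a,b,0] for a in(-.0145,.0145) for b in(-.011,.011)]),
  circ=np.array([.6233,-.2722,.114])+np.c_[.014*np.cos(th),.014*np.sin(th),0*th]).items():
    print(nm,((proj("scene",P+off)-[145,180])*10).round(0).tolist())
# button edges in the unpressed picture
im=cv2.imread("pics/s26.png"); crop(im,145,195,195,235,14,"pics/s26b.png")
im=cv2.imread("pics/t26.png"); crop(im,320,355,130,170,14,"pics/t26b.png")
```

```text
tip [[152.0, 342.0], [229.0, 334.0], [153.0, 419.0], [232.0, 410.0]]
circ [[192.0, 411.0], [228.0, 398.0], [244.0, 371.0], [232.0, 345.0], [198.0, 337.0], [162.0, 349.0], [145.0, 376.0], [157.0, 402.0]]
```

View pics/s26b.png

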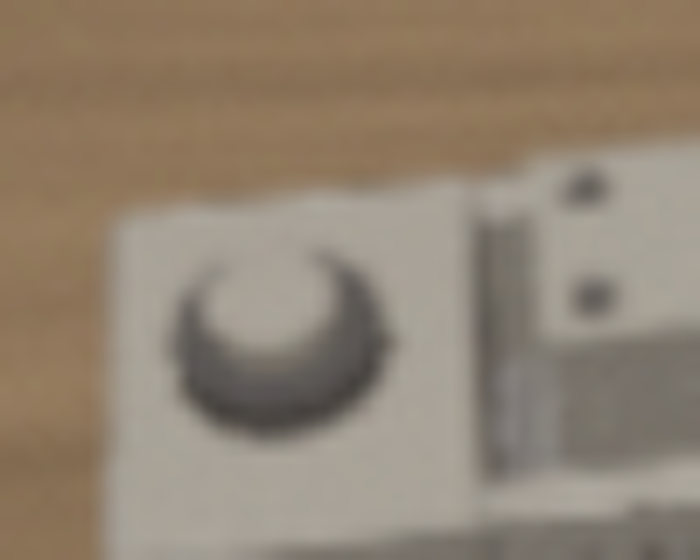

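View pics/t26b.png

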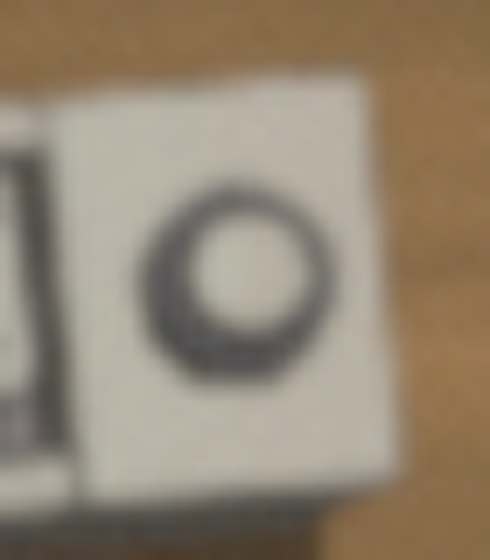

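Emit:
send_rows:
  series: "0 0 0 0 -2 0 0; 0 0 0 0 -5 0 0; 0 0 0 0 -5.5 0 0; 0 0 0 0 -5.5 0 0; 0 0 0 0 -5.5 0 0"

```text
clock: 47.92
position: [0.6236, -0.273, 0.1274]
tool_rot: [-1.571, -0.002, 0.08]
force: [4.3, -2.3, 4.5]
grip_width: 0.0001
```

Run:
```python
from h import *
for i in range(6):
    cams.grab_frame("scene"); s=monitor.observe(); print(s['position'].round(4),s['force'].round(2))
```

```text
[ 0.6235 -0.2729  0.1273] [ 2.98 -1.43  4.33]
[ 0.6234 -0.2729  0.1271] [ 4.5  -1.22  5.17]
[ 0.6234 -0.2729  0.1271] [ 3.75 -1.03  6.33]
[ 0.6234 -0.2728  0.1271] [ 3.61 -1.48  5.63]
[ 0.6234 -0.2729  0.1272] [ 4.5  -1.5   6.09]
[ 0.6234 -0.2729  0.1271] [ 3.85 -0.68  5.72]
```

Emit:
send_rows:
  series: "0 0 0 0 -2 0 0; 0 0 0 0 -2 0 0; 0 0 0 0 -2 0 0"

```text
clock: 48.47
position: [0.623, -0.2727, 0.129]
tool_rot: [-1.57, -0.0, 0.08]
force: [2.7, -0.9, 3.8]
grip_width: -0.0
```

Run:
```python
from h import *
for i in range(6):
    cams.grab_frame("scene"); s=monitor.observe(); print(s['position'].round(4),s['force'].round(2))
```

```text
[ 0.623  -0.2727  0.1289] [ 3.09 -0.03  3.77]
[ 0.623  -0.2727  0.1289] [ 2.64 -0.82  4.35]
[ 0.623  -0.2727  0.1289] [ 2.76 -0.68  3.77]
[ 0.623  -0.2727  0.1289] [ 2.72 -0.75  3.35]
[ 0.623  -0.2727  0.1289] [ 3.25 -1.18  3.76]
[ 0.623  -0.2727  0.129 ] [ 2.6  -1.58  2.93]
```

Emit:
send_rows:
  series: "0 0 0 0 -8 0 0; 0 0 0 0 -8 0 0; 0 0 0 0 -8 0 0"

```text
clock: 49.02
position: [0.6228, -0.2727, 0.1373]
tool_rot: [-1.57, 0.0, 0.08]
force: [1.0, -0.9, -0.2]
grip_width: -0.0001
```

Run:
```python
from h import *
for i in range(6):
    cams.grab_frame("scene"); s=monitor.observe(); print(s['position'].round(4),s['force'].round(2))
```

```text
[ 0.6227 -0.2727  0.137 ] [ 0.37  0.11 -0.3 ]
[ 0.6227 -0.2726  0.1368] [-0.38  0.74  0.31]
[ 0.6227 -0.2727  0.1368] [ 0.12 -0.23  0.85]
[ 0.6228 -0.2727  0.1367] [-0.41  0.8   0.86]
[ 0.6228 -0.2727  0.1368] [ 0.99  0.53 -0.3 ]
[ 0.6229 -0.2727  0.1368] [ 1.75 -0.78  0.15]
```

Emit:
send_rows:
  series: "0 0 0 0 -30 0 0; 0 0 0 0 -70 0 0; 0 0 0 0 -100 0 0; 0 0 0 60 -100 -80 0; 0 0 0 -60 -100 -110 0; 0 0 0 -100 -100 -150 0; 0 0 0 -130 -100 -180 0; 0 0 0 -130 -100 -180 0; 0 0 0 -130 -100 -180 0; 0 0 0 -130 -100 -180 0; 0 0 0 -130 -100 -180 0"

```text
clock: 50.23
position: [0.5049, -0.4658, 0.2367]
tool_rot: [-1.571, 0.001, 0.075]
force: [0.3, 0.9, -0.2]
grip_width: 0.0004
```

Run:
```python
from h import *
plan()
im=grab("scene","pics/s29.png"); crop(im,145,285,150,250,5.6,"pics/s29c.png")
im=grab("top","pics/t29.png"); crop(im,100,420,60,240,2.4,"pics/t29c.png")
```

```text
t 50.23 pos [ 504.9 -465.8  236.7] rpy [-1.5712e+00  1.1000e-03  7.4600e-02] F [ 0.3  0.9 -0.2] w 0.4
```

View pics/s29c.png

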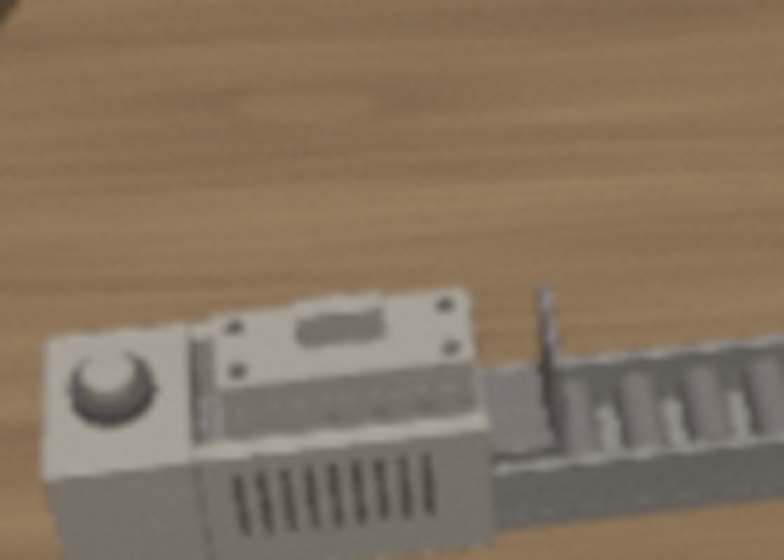

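View pics/t29c.png

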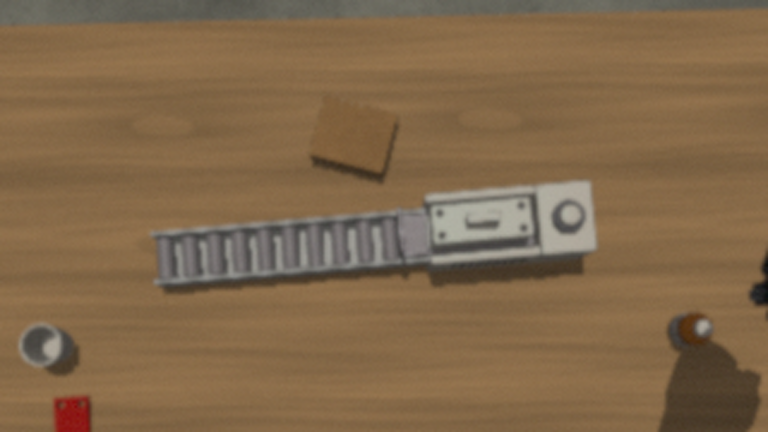

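Run:
```python
from h import *
o=np.array([145,150])
h=back("scene",np.array([[235,328],[237,371],[445,304],[450,347]])/5.6+o,.128).mean(0); b=back("scene",np.array([[108,372]])/5.6+o,.118)[0]
print(h,b,np.linalg.norm((h-b)[:2]))
o=np.array([100,60])
h=back("top",np.array([[440,213],[441,235],[521,205],[523,233]])/2.4+o,.128).mean(0); b=back("top",np.array([[570,214]])/2.4+o,.118)[0]
print(h,b,np.linalg.norm((h-b)[:2]))
```

```text
[ 0.6219099  -0.15091247  0.128     ] [ 0.62761833 -0.26985942  0.118     ] 0.11908385117914616
[ 0.61333171 -0.15296381  0.128     ] [ 0.6228376  -0.27195559  0.118     ] 0.11937087468473953
```

```bash
python3 -c "
from workcell import bot,monitor
print(bot.job_done()); print(monitor.observe()['clock'])"
```

```text
the job is handed in; nothing more can be done
None
the job is handed in; nothing more can be done
```

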